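Load a pack-drilling jig under a swing-arm drill

TASK

Set up the bench drill to drill a pack of blanks. First swing the drill arm right out, well clear of the jig; then slide every silver aluminium blank down over the jig's two studs, flat on one another and fully home, and lay the blue guide plate over the studs on top of the pack. Then swing the drill arm back over the jig until it meets its stop, turn the speed dial so that its white pointer is at the red mark, and leave the other things on the bench where they are.

Things in the scene. Friction and masses are not known exactly. Their poses are not given: they have to be found in the camera images.
- stand: fixed green drill stand: foot 310 x 100 x 12 mm, on it a dark steel jig block 92 x 36 mm (x, y), top 32 mm above the bench, and a steel column 32 mm thick, 200 mm high, 180 mm beyond the jig at +x. Origin on the bench under the middle of the jig block; x from the jig towards the column, z up. Plates (44 mm wide) overhang the block by 4 mm a side. Place and turn vary
- stud_near (a point): tip of the jig's stud on the robot's side: steel, 8 mm diameter, tip slightly rounded off, 80 mm above the bench (48 mm above the jig block), at x = -30 mm, y = 0 of the stand
- stud_far (a point): tip of the jig's other stud, the same but at x = +30 mm
- jig_seat (a point): middle of the top of the jig block, between the two studs, where the underside of the first blank comes to rest (z 32 mm)
- drill_arm (a joint): swing of the green drill arm about the column, rad. 0 = against its inner stop, drill straight over the jig; grows as the arm swings clockwise seen from above, to the stand's +y side; outer stop 1.3; clear of the jig from about 0.8. Stays where left; 1 to 2 N at the post move it. Carries a silver motor 42 mm thick, 180 mm from the column, top 215 mm, drill tip 90 mm above bench
- swing_post (a point): middle of the grip of the upright black handle post at the outer end of the drill arm, round, 22 mm thick; this point is 195 mm above the bench, the post's top at 215 mm, its foot at 146 mm; it lies 245 mm from the column axis, 65 mm outside the motor's axis; it moves with the arm
- swing_hinge (a point): point on the vertical axis of the column about which the arm swings, at the height of swing_post (195 mm)
- blank1: aluminium blank, bare silver plate 92 x 44 x 10 mm (x, y, z), about 110 g, two through holes of 10.4 mm at x = -30 and +30 mm on its long middle line; lies flat on the bench at first; origin in the middle of the plate, halfway through its thickness; end for end or upside down makes no difference. May be absent from a run (then None)
- blank2: aluminium blank, bare silver plate 92 x 44 x 10 mm (x, y, z), about 110 g, two through holes of 10.4 mm at x = -30 and +30 mm on its long middle line; lies flat on the bench at first; origin in the middle of the plate, halfway through its thickness; end for end or upside down makes no difference. May be absent from a run (then None)
- blank3: aluminium blank, bare silver plate 92 x 44 x 10 mm (x, y, z), about 110 g, two through holes of 10.4 mm at x = -30 and +30 mm on its long middle line; lies flat on the bench at first; origin in the middle of the plate, halfway through its thickness; end for end or upside down makes no difference. May be absent from a run (then None)
- blank4: aluminium blank, bare silver plate 92 x 44 x 10 mm (x, y, z), about 110 g, two through holes of 10.4 mm at x = -30 and +30 mm on its long middle line; lies flat on the bench at first; origin in the middle of the plate, halfway through its thickness; end for end or upside down makes no difference. May be absent from a run (then None)
- guide: drill guide plate, blue-painted steel 92 x 44 x 10 mm, about 320 g, with five small brass drill bushes (nearly flush) on its top and the same two 10.4 mm stud holes as the blanks at x = -30 and +30 mm; origin in the middle of the plate, halfway through its thickness; x along its length. Lies flat on the bench at first
- speed_box: fixed grey speed control box, 135 x 135 x 55 mm, with a round black dial on its top; origin on the bench under the middle of the box, also the dial's axis; place and turn vary. Scale round the dial: 11 marks 0.3 rad apart, starting at the box's -x and running clockwise seen from above; the eighth, at 2.1 rad, is broad and red
- dial (a joint): turn of the dial, rad, clockwise seen from above, 0 to 3.0. At value v the pointer points to (-cos v, sin v) in the box's x, y; red mark at 2.1. Its grip is an upright bar 53 mm long, 14 mm thick, 32 mm high, in line with the pointer (a white line on top of the bar's pointing half); stays where it is left, about 0.04 N m to turn
- dial_grip (a point): on the dial's axis, at the height to grip the bar, 92 mm above the bench (top of the bar 99 mm, foot of the bar 67 mm)
- dapping: polished steel dapping block, a 56 mm cube; leave it alone; origin at its underside
- hammer: hammer with dark wooden handle, 220 mm long; leave it alone; origin at its underside
- ring_clamp: pale wooden ring clamp with a brass band, 120 x 30 x 25 mm; leave it alone; origin at its underside
- flux: small jar with red cap, 54 mm across, 62 mm high; leave it alone; origin at its underside
- tweezers: steel tweezers, 150 mm long, lying flat; leave it alone; origin at its underside
- pot: blue ceramic pot, 72 mm across, 85 mm high; leave it alone; origin at its underside
- charcoal: black charcoal block, 110 x 65 x 30 mm, on the pale soldering board; leave it alone; origin at its underside
Not all that is in view belongs to the job. Leave any green or pink look-alike of the blank1 alone. Several things have the shape of the speed_box; the one meant has the colours described above.

How it is judged:
By the outcome, as a careful person would: the job done as asked, in the order asked, and still so for the second after the job is handed in, with the robot touching nothing.
Of blank1, blank2, blank3, blank4 only 2 to 3 are there at a start; the rules pass over those that are not, and their reading is None.
At some moment in a run one of blank1, blank2, blank3, blank4, guide may be knocked a few centimetres aside while the robot is not near it.
Once in a run the grip may slacken for a moment while it holds something.
It also fails if it takes over 208 s, if anything falls off the work surface, if the arm or the gripper's body presses on something with over 40 N, if the wrist force passes 120 N, or if a joint passes its speed limit or range.

ROBOT

A 6-joint arm with a two-finger parallel gripper is mounted at the origin on the work surface. World frame = base frame: x ahead of the robot, y to its left, z up, the work surface at z = 0. Lengths are in m, angles in degrees, forces in N, time in s.
With the tool pointing down it reaches from about 0.25 to 0.725 m from the base axis. Payload 9.7 kg.
Tool frame: the origin (TCP) lies at the very end of the fingers, on their centre line; the grasp point (between the pads) lies 19 mm behind it (bot.hold_point_z is the distance from the TCP to the grasp point, in m); z points along the fingers, y is the line along which they close (so a half turn about z gives the same grasp; the last joint's range is limited). The gripper opens to 85 mm and grips with 20 to 120 N. Pads are 22 mm wide; open, the fingers measure 114 mm over their backs; the gripper's body (76 mm by 85 mm) begins 54 mm behind the grasp point. The pads swing forward as they close: fully open they stand 13 mm farther back than shut.
Start: joints at [-76.948, 4.979, 10.078, 95.1, 0, 90], TCP at [0.124, -0.536, 0.231] pointing down, gripper open.
Joint ranges: [-179.16, 179.16], [-48.56, 103.87], [-65.8, 70.77], [-126.05, 130.52], [-82.76, 87.17], [-180, 180]. Speed limits (degrees/s): [127.2, 127.2, 147.25, 180, 180, 180].

INTERFACE

Orientations are given as [roll, pitch, yaw] about the fixed x, y, z axes, in that order (R = Rz(yaw) Ry(pitch) Rx(roll)).
In Python, from workcell import bot gives the robot as it stands.
- The arm moves only by the tool play_rows, never from a script. Its argument "targets" is a list of rows, each an object with "grip": the closure in counts, from 0 (fully open) to 255 (shut); "linear": the shift along the world's x, y, z in cm, a list of three; "delta_rot": the turn, a rotation vector about the world's x, y, z in rad, a list of three. A call has 1 to 10 rows; each row is the pose to reach, as a shift and turn from the pose commanded when the call began; what a row does not reach only later rows make up. A row lasts 1/10 s, in which the tool goes at most 50 mm and 8.59 degrees, less where a joint would pass 70% of its speed; a pose out of reach is approached as far as the arm can. A call with a gripper value outside its range is refused whole. The fingers move at their own pace and stop on an object; "force" is the grip in N (left out, the last holds). Time passes only in rows, so rows that repeat a pose let the fingers close. It gives the time, the measured TCP pose, the force, the opening and the grip force at its end, in the units of the state.
- bot.get_obs(): the state, without advancing time (a new reading comes with each control period).
- bot.camera(name): name is "side" or "top" or "wrist"; returns a dict with "color" (400x640x3 uint8, red, green, blue), "range_z" (400x640 float32, m along the optical axis (not along the pixel's ray), 0 where there is no reading), "fov_y" (degrees; the focal length in pixels is half the picture's height over the tangent of half this angle, whatever the lens; pixels are square), "cx", "cy" (the principal point, pixels), "dist_coeffs" ([k1, k2, p1, p2, k3] as OpenCV has them; the pictures are not rectified), "world_to_cam" (4x4, takes a point from world to camera coordinates). Camera axes: x right, y up, looking along -z (the intrinsics and any distortion apply to the point x, -y, -z); pixel columns grow to the right and rows downward; lengths in m; the calibration is good to about 2 mm. A picture is of the moment at which its call begins.
- bot.job_done(): hands the job in; it is judged then, once.
Trained networks look in a picture, given as the dict that the camera call returned (one of the last four; its "shot" number tells which), for a name from the list of things; names that differ only in an ending like _2 or _b are one class to them, and where a whole thing is asked for, a point or a joint stands for the part that bears it (a point fixed in the world has none). Each returns a list of dicts, best first, with "conf" (0 to 1); they miss things now and then, are a little off and sometimes report something else, mostly with a low value. They report only what shows in the picture. A call takes as long as a camera call. They do not tell look-alikes from the thing itself.
- bot.search_frame(picture, target): "box" ([left, top, right, bottom] in pixels, round what is visible of it).
- bot.trace(picture, target): "pixels" (400x640 bool, what is visible of it) and "box" ([left, top, right, bottom] in pixels, round what is visible of it).
- bot.pinpoint(picture, target): "pixel" ([column, row] in pixels: a listed point, or the origin of a listed thing).
The state is a dict: "time": time; "q": joint angles; "qd": joint speeds; "joint_efforts": joint torques, N m; "ee_pos": TCP position; "tcp_rot": TCP orientation; "wrist_force": force on the tool from outside, world axes, zero at the start; "torque": the same for the moment, N m; "opening": finger opening in m; "grasp_force": force on a finger pad.
Only numpy, scipy, OpenCV 4.12 (cv2) and the standard library are available. Lean on these libraries where they do the work, as an engineer would, in place of code of your own. Each camera call takes 0.05 s, during which the arm holds its last target. There are 200 camera calls.

## Working session

There is one attempt and no reset: what is moved stays moved. The work goes in short steps, Python scripts to look and compute and a tool call to move; the robot and the scene stay as the last step left them, time stands still between calls to the robot, and variables do not carry over. Pictures are saved under pics/ and viewed, at most 14 in all, crops included, and the job is handed in when it is done.

Besides the shell and the picture viewer there is one more tool, called after ">>>" by a JSON object that holds its "op" and its "data". play_rows: Moves the arm, as the interface text tells. Its arguments: {"type":"object","properties":{"targets":{"type":"array","items":{"type":"object","properties":{"grip":{"type":"number"},"linear":{"type":"array","items":{"type":"number"}},"delta_rot":{"type":"array","items":{"type":"number"}}}}},"force":{"type":"number"}},"required":["targets"]}

```bash
ls; mkdir -p pics; cat > h.py <<'E'
import numpy as np, cv2
from workcell import bot
def K(p):
    f=200/np.tan(np.radians(p['fov_y'])/2)
    return np.array([[f,0,p['cx']],[0,f,p['cy']],[0,0,1.]])
def ray(p,uv):
    n=cv2.undistortPoints(np.array([[uv]],float),K(p),np.array(p['dist_coeffs'],float))[0,0]
    T=np.linalg.inv(np.array(p['world_to_cam']))
    return T[:3,3],T[:3,:3]@np.array([n[0],-n[1],-1.])
def atz(p,uv,z):
    o,d=ray(p,uv); return o+d*(z-o[2])/d[2]
def atdepth(p,uv):
    r=p['range_z'][int(round(uv[1])),int(round(uv[0]))]; o,d=ray(p,uv); return o+d*r
def proj(p,P):
    T=np.array(p['world_to_cam']); c=T[:3,:3]@np.array(P)+T[:3,3]
    c=np.array([c[0],-c[1],-c[2]])
    return cv2.projectPoints(c.reshape(1,1,3),np.zeros(3),np.zeros(3),K(p),np.array(p['dist_coeffs'],float))[0].ravel()
def cloud(p,mask):
    v,u=np.nonzero(mask&(p['range_z']>0)); z=p['range_z'][v,u]
    n=cv2.undistortPoints(np.stack([u,v],1).astype(float)[:,None],K(p),np.array(p['dist_coeffs'],float))[:,0]
    T=np.linalg.inv(np.array(p['world_to_cam']))
    return (np.c_[n[:,0]*z,-n[:,1]*z,-z])@T[:3,:3].T+T[:3,3]
def save(p,name): cv2.imwrite('pics/'+name,p['color'][...,::-1])
E
python3 - <<'E'
from h import *
np.set_printoptions(precision=4,suppress=True)
for c in ['top','side']:
    p=bot.camera(c); save(p,c+'0.png')
    print(c,p['fov_y'],np.linalg.inv(p['world_to_cam'])[:3,3],p['dist_coeffs'])
    for t in ['stud_near','stud_far','jig_seat','swing_post','swing_hinge','dial_grip','speed_box','guide','blank1','stand','dial']:
        for d in bot.pinpoint(p,t): print(t,round(d['conf'],2),np.array(d['pixel']).round(1), atdepth(p,d['pixel']))
print(bot.get_obs())
E
```

```text
pics
top 50.86570898810888 [ 0.3654 -0.0189  1.303 ] [-0.1029  0.      0.      0.      0.    ]
stud_near 0.62 [299.7 204.9] [0.4591 0.0437 0.0325]
stud_near 0.44 [440.5 193.2] [ 0.5063 -0.3923  0.0088]
stud_near 0.31 [296.3 183.6] [0.518  0.0529 0.0798]
stud_far 0.64 [295.2 186.1] [0.4972 0.0491 0.1918]
jig_seat 0.85 [299.5 198.4] [0.4795 0.0452 0.0247]
jig_seat 0.29 [296.9 194.4] [0.4908 0.0529 0.0337]
swing_post 0.94 [272.1 210.2] [0.4305 0.1063 0.213 ]
swing_post 0.25 [256.9 252. ] [0.3151 0.1653 0.0607]
swing_hinge 0.85 [294.5 123. ] [0.6665 0.0549 0.2011]
dial_grip 0.78 [203.2 283.5] [0.2221 0.313  0.0955]
dial_grip 0.7 [196.9 208.2] [0.4392 0.343  0.0846]
dial_grip 0.23 [294.2 207.3] [0.4516 0.0604 0.0295]
speed_box 0.93 [200.8 208.5] [0.44   0.338  0.0612]
speed_box 0.62 [212.7 281.7] [0.225  0.2924 0.0678]
guide 0.85 [398.7 211.8] [ 0.4454 -0.2603  0.0143]
blank1 0.93 [352.3 222.6] [ 0.4095 -0.1181  0.0106]
blank1 0.9 [482.  185.1] [ 0.5349 -0.5254  0.0088]
blank1 0.73 [442.5 198.7] [ 0.4891 -0.398   0.0106]
blank1 0.69 [405.3 171. ] [ 0.5736 -0.2816  0.0085]
stand 0.93 [296.7 196. ] [0.4862 0.0536 0.0303]Traceback (most recent call last):
  File "<stdin>", line 7, in <module>
ValueError: it knows: blank, charcoal, dapping, dial_grip, flux, guide, hammer, jig_seat, pot, ring_clamp, speed_box, stand, stud_far, stud_near, swing_hinge, swing_post, tweezers
```

View pics/top0.png

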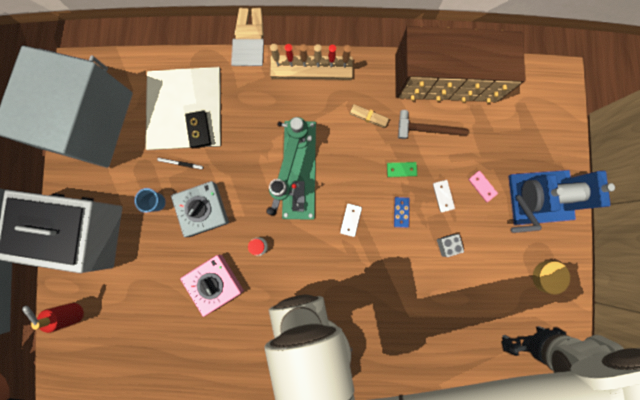

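```bash
python3 - <<'E'
from h import *
np.set_printoptions(precision=4,suppress=True)
p=bot.camera('side'); save(p,'side0.png')
print(np.linalg.inv(p['world_to_cam'])[:3,3])
for t in ['stud_near','stud_far','jig_seat','swing_post','swing_hinge','dial_grip','guide','blank1']:
        for d in bot.pinpoint(p,t): print(t,round(d['conf'],2),np.array(d['pixel']).round(1), atdepth(p,d['pixel']))
print(bot.get_obs())
E
```

```text
[0.3492 0.914  1.2699]
stud_near 0.67 [331.1 219.5] [ 0.47  -0.014 -0.   ]
stud_far 0.58 [311.6 220. ] [0.5171 0.1109 0.157 ]
jig_seat 0.72 [323.1 227.7] [0.4791 0.1176 0.1306]
jig_seat 0.72 [324.2 309.7] [0.4405 0.372  0.0724]
jig_seat 0.41 [374.1 148.6] [ 0.3377 -0.3821  0.0235]
swing_post 0.98 [334.  215.8] [ 0.4615 -0.0311  0.0015]
swing_hinge 0.91 [269.  198.1] [0.6635 0.0672 0.1923]
dial_grip 0.73 [325.2 302.6] [0.4388 0.3604 0.0966]
dial_grip 0.59 [403.2 296. ] [0.2114 0.3088 0.096 ]
guide 0.79 [344.6 168.7] [ 0.4479 -0.2659  0.0094]
guide 0.32 [322.6 299.1] [0.4477 0.3524 0.1008]
blank1 0.72 [346.9 204.6] [ 0.4196 -0.0877  0.0042]
blank1 0.7 [315.5 163.3] [ 0.5691 -0.2818  0.0082]
blank1 0.64 [332.6 124. ] [ 0.5306 -0.5315  0.0078]
blank1 0.51 [335.8 144.5] [ 0.4999 -0.3982  0.012 ]
blank1 0.48 [336.9 212.8] [0.435  0.1166 0.2166]
{'time': 1.0, 'q': array([-76.9505,   4.9773,  10.0783,  95.1007,   0.0014,  90.0009]), 'qd': array([-0.0099,  0.0291, -0.0421,  0.0777, -0.0072,  0.0428]), 'joint_efforts': array([  0.0002, -52.0113,  46.4864,   0.0017,  -0.    ,   0.    ]), 'ee_pos': array([ 0.1242, -0.5358,  0.2313]), 'tcp_rot': array([179.9998,  -0.0014,  13.0487]), 'wrist_force': array([ 0.1164,  0.1239, -0.3665]), 'torque': array([ 0.0386, -0.0206, -0.001 ]), 'grasp_force': 0.0, 'opening': 0.08530435022941993}
```

The top view shows silver blanks at about (351,219) and (444,196), and the guide at (402,212). The green (402,169) and pink (483,186) plates are decoys. The grey speed box is at (199,209), and the pink one at (211,285) is a decoy. The stand is at (298,170), with the arm partly swung and its post at about (272,210).

```bash
python3 - <<'E'
import cv2
a=cv2.imread('pics/side0.png'); cv2.imwrite('pics/side0c.png',cv2.resize(a[100:350,200:520],(800,600),interpolation=cv2.INTER_CUBIC)[:, :])
E
python3 - <<'E'
from h import *
np.set_printoptions(precision=4,suppress=True)
p=bot.camera('top')
C=cloud(p,np.ones((400,640),bool))
# column top / motor / post cluster by height
s=C[(C[:,0]>.38)&(C[:,0]<.72)&(C[:,1]>-.05)&(C[:,1]<.16)]
for lo,hi in [(.0,.006),(.008,.016),(.028,.036),(.07,.09),(.14,.19),(.19,.205),(.205,.23)]:
    q=s[(s[:,2]>lo)&(s[:,2]<hi)]
    print(lo,hi,len(q)); 
    if len(q)>3: print(q.min(0),q.max(0),q.mean(0))
for t in ['blank1','guide','stand','swing_post']:
    for d in bot.trace(p,t):
        m=np.asarray(d['pixels']); c=cloud(p,m); print(t,round(d['conf'],2),d['box'],m.sum(),np.median(c,0),p['color'][m].mean(0))
        if t in('blank1','guide'):
            uv=cv2.findContours(m.astype(np.uint8),0,1)[0]; uv=max(uv,key=cv2.contourArea)[:,0]
            P=np.array([atz(p,x,.01)[:2] for x in uv])*1000
            r=cv2.minAreaRect(P.astype(np.float32)); print('   rect',r)
E
```

```text
0.0 0.006 1565
[ 0.38   -0.0499  0.    ] [0.72   0.1598 0.006 ] [0.5355 0.0499 0.0019]
0.008 0.016 1507
[ 0.3846 -0.0325  0.008 ] [0.7197 0.1014 0.016 ] [0.5494 0.0402 0.0117]
0.028 0.036 281
[0.443  0.0264 0.028 ] [0.666  0.0689 0.036 ] [0.4935 0.0492 0.0316]
0.07 0.09 13
[0.4555 0.0467 0.0711] [0.5203 0.0538 0.0828] [0.4856 0.0504 0.0778]
0.14 0.19 984
[0.4206 0.0225 0.1402] [0.6966 0.1237 0.1898] [0.5767 0.0723 0.1539]
0.19 0.205 149
[0.4213 0.0374 0.1901] [0.6822 0.1081 0.205 ] [0.6282 0.0566 0.1982]
0.205 0.23 261
[0.4204 0.0401 0.205 ] [0.6711 0.1229 0.2256] [0.4801 0.0992 0.2172]
blank1 0.9 [387.7, 162.0, 415.2, 179.8] 421 [ 0.5772 -0.2687  0.0088] [ 80.0238 178.1021  90.0903]
   rect ((577.7619018554688, -269.0572204589844), (44.82708740234375, 92.76934051513672), 3.9823808670043945)
blank1 0.87 [341.6, 204.3, 362.0, 236.6] 446 [ 0.4201 -0.1119  0.0091] [245.8677 246.0179 243.2018]
   rect ((419.4869384765625, -112.49111938476562), (46.39472198486328, 94.25039672851562), 76.19453430175781)
blank1 0.7 [466.9, 172.6, 495.5, 201.0] 431 [ 0.5321 -0.5273  0.0084] [242.7332 163.399
[... 342 characters left out ...]
393.9, 196.8, 411.2, 228.0] 420 [ 0.4454 -0.2704  0.0091] [ 96.1881 115.0381 153.9381]
   rect ((447.0545654296875, -268.9917297363281), (45.64542770385742, 91.62771606445312), 87.38338470458984)
guide 0.16 [265.7, 118.3, 317.7, 218.1] 3722 [0.5477 0.0551 0.0188] [ 84.5355 117.0425  93.7993]
   rect ((577.2034912109375, 75.13975524902344), (315.8703308105469, 148.08717346191406), 0.26515287160873413)
stand 0.8 [264.9, 115.7, 319.8, 220.3] 3785 [0.5493 0.0554 0.0177] [ 85.297  116.6227  93.2608]
stand 0.53 [345.1, 205.7, 361.1, 238.2] 400 [ 0.4205 -0.1135  0.0092] [249.375  250.2975 248.305 ]
swing_post 0.75 [268.2, 120.6, 306.3, 213.6] 1187 [0.5429 0.0776 0.154 ] [ 83.326  113.7203  92.7658]
```

View pics/side0c.png

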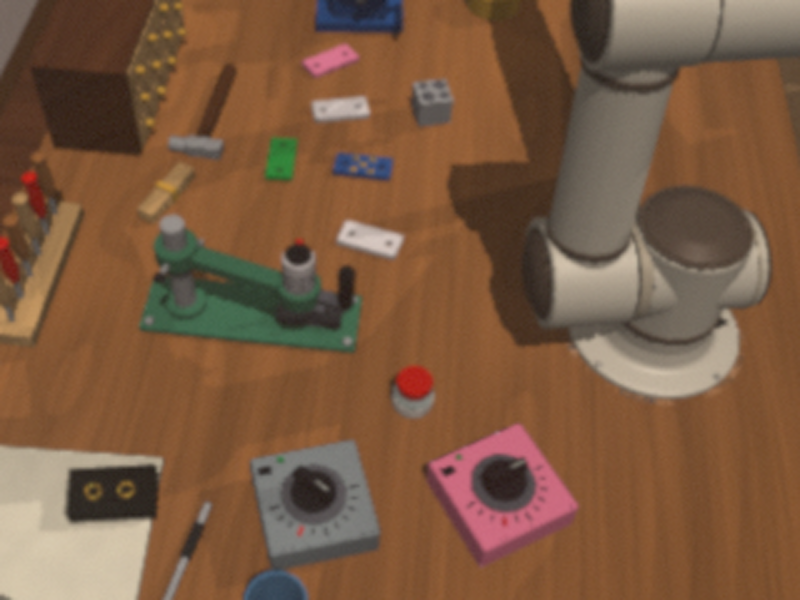

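The side view shows the same layout, with no third silver blank in sight. Next I'll look with the wrist camera above the jig and post.

>>> {"op": "play_rows", "data": {"targets": [{"linear":[3,6,4],"delta_rot":[0,0,-0.05],"grip":0},{"linear":[16,33,12],"delta_rot":[0,0,-0.3],"grip":0},{"linear":[16,33,12],"delta_rot":[0,0,-0.3],"grip":0},{"linear":[16,33,12],"delta_rot":[0,0,-0.3],"grip":0},{"linear":[16,33,12],"delta_rot":[0,0,-0.3],"grip":0},{"linear":[26,52,12],"delta_rot":[0,0,-0.4],"grip":0},{"linear":[26,52,12],"delta_rot":[0,0,-0.4],"grip":0},{"linear":[26,52,12],"delta_rot":[0,0,-0.4],"grip":0},{"linear":[26,52,12],"delta_rot":[0,0,-0.4],"grip":0},{"linear":[26,52,12],"delta_rot":[0,0,-0.4],"grip":0}]}}

```text
time: 2.25
ee_pos: [0.34, -0.1011, 0.341]
tcp_rot: [180.0, -0.1, -9.9]
wrist_force: [0.6, -1.2, -0.2]
opening: 0.0853
grasp_force: 0.0
```

>>> {"op": "play_rows", "data": {"targets": [{"linear":[2,4,0],"delta_rot":[0,0,-0.05],"grip":0},{"linear":[4,10,0],"delta_rot":[0,0,-0.05],"grip":0},{"linear":[4,12,0],"delta_rot":[0,0,-0.05],"grip":0},{"linear":[4,12,0],"delta_rot":[0,0,-0.05],"grip":0},{"linear":[4,12,0],"delta_rot":[0,0,-0.05],"grip":0},{"linear":[4,12,0],"delta_rot":[0,0,-0.05],"grip":0}]}}

```text
time: 2.85
ee_pos: [0.3673, -0.0537, 0.3406]
tcp_rot: [-177.9, 0.0, -9.9]
wrist_force: [0.0, 0.7, 0.3]
opening: 0.0855
grasp_force: 0.0
```

```bash
python3 - <<'E'
from h import *
np.set_printoptions(precision=4,suppress=True)
o=bot.get_obs(); print(o['time'],o['q'],o['ee_pos'],o['tcp_rot'])
p=bot.camera('wrist'); save(p,'w1.png')
T=np.linalg.inv(p['world_to_cam']); print(p['fov_y'],T)
for t in ['stud_near','stud_far','jig_seat','swing_post','swing_hinge','stand']:
        for d in bot.pinpoint(p,t): print(t,round(d['conf'],2),np.array(d['pixel']).round(1), atdepth(p,d['pixel']))
C=cloud(p,np.ones((400,640),bool))
q=C[(C[:,2]>.205)&(C[:,2]<.222)&(C[:,0]<.455)]
print(len(q),q.min(0),q.max(0),np.median(q,0))
p=bot.camera('top');save(p,'t1.png')
E
```

```text
2.85 [ -9.9419 -14.7944   4.2602 109.0933   2.1232 179.9617] [ 0.3673 -0.0537  0.3406] [-177.8768    0.0373   -9.9036]
66.32811777431654 [[-0.1706  0.9525  0.2522  0.4311]
 [-0.9847 -0.1553 -0.0796 -0.0708]
 [-0.0366 -0.2619  0.9644  0.4834]
 [ 0.      0.      0.      1.    ]]
stud_near 0.9 [238.4 113.4] [0.4545 0.0487 0.0804]
stud_far 0.89 [224.2  63.3] [0.5275 0.067  0.0328]
stud_far 0.36 [558.7 136.7] [ 0.3507 -0.3843  0.0433]
jig_seat 0.88 [244.   93.6] [0.4826 0.0485 0.0328]
swing_post 0.74 [149.3 150.3] [0.4302 0.1016 0.2088]
stand 0.68 [248.6  94.9] [0.4797 0.0426 0.0317]
501 [0.418  0.1004 0.205 ] [0.4386 0.122  0.2176] [0.4284 0.1082 0.2146]
```

View pics/w1.png

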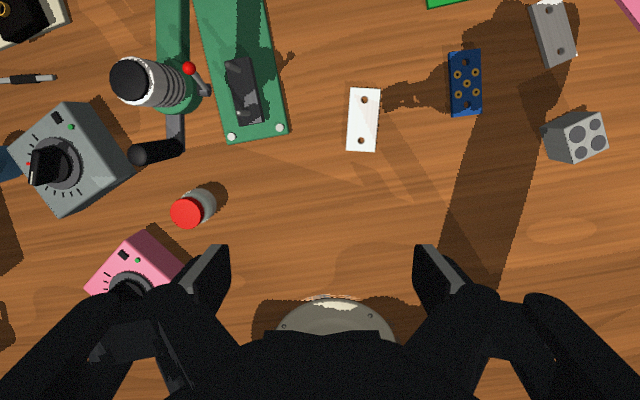

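View pics/t1.png

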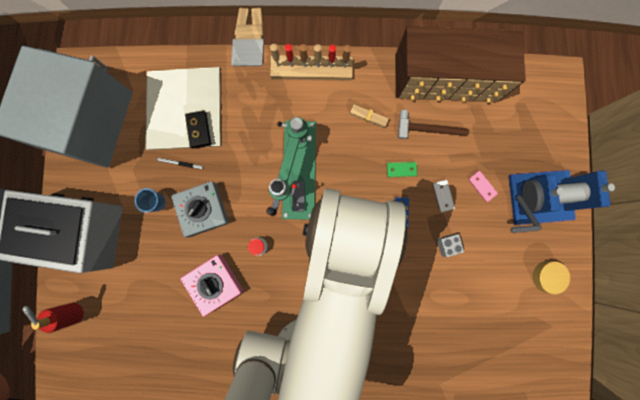

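The wrist view shows the post (drill arm's near end at about (150,150)), the jig at (243,95), and blank 1 at (363,120). Joint 6 is at its limit, so I'll use the half-turned yaw.

>>> {"op": "play_rows", "data": {"targets": [{"linear":[0,0,0],"delta_rot":[0,0,0.15],"grip":0},{"linear":[0,0,0],"delta_rot":[0,0,0.3],"grip":0},{"linear":[0,0,0],"delta_rot":[0,0,0.45],"grip":0},{"linear":[0,0,0],"delta_rot":[0,0,0.6],"grip":0},{"linear":[0,0,0],"delta_rot":[0,0,0.75],"grip":0},{"linear":[0,0,0],"delta_rot":[0,0,0.9],"grip":0},{"linear":[0,0,0],"delta_rot":[0,0,1.05],"grip":0},{"linear":[0,0,0],"delta_rot":[0,0,1.2],"grip":0},{"linear":[0,0,0],"delta_rot":[0,0,1.35],"grip":0},{"linear":[0,0,0],"delta_rot":[0,0,1.5],"grip":0}]}}

```text
time: 4.25
ee_pos: [0.3677, -0.0528, 0.3404]
tcp_rot: [-177.9, 0.1, 76.5]
wrist_force: [0.3, 0.8, 0.8]
opening: 0.0855
grasp_force: 0.0
```

>>> {"op": "play_rows", "data": {"targets": [{"linear":[0,0,0],"delta_rot":[0,0,0.15],"grip":0},{"linear":[0,0,0],"delta_rot":[0,0,0.3],"grip":0},{"linear":[0,0,0],"delta_rot":[0,0,0.45],"grip":0},{"linear":[0,0,0],"delta_rot":[0,0,0.6],"grip":0},{"linear":[0,0,0],"delta_rot":[0,0,0.75],"grip":0},{"linear":[0,0,0],"delta_rot":[0,0,0.9],"grip":0},{"linear":[0,0,0],"delta_rot":[0,0,1.05],"grip":0},{"linear":[0,0,0],"delta_rot":[0,0,1.2],"grip":0},{"linear":[0,0,0],"delta_rot":[0,0,1.35],"grip":0},{"linear":[0,0,0],"delta_rot":[0,0,1.5],"grip":0}]}}

```text
time: 5.25
ee_pos: [0.3676, -0.0527, 0.3404]
tcp_rot: [-177.9, 0.1, 162.5]
wrist_force: [0.3, 0.1, 0.5]
opening: 0.0854
grasp_force: 0.0
```

>>> {"op": "play_rows", "data": {"targets": [{"linear":[1.5,4,-1],"delta_rot":[0.035,-0.011,0.03],"grip":0},{"linear":[3,8,-3],"delta_rot":[0.035,-0.011,0.075],"grip":0},{"linear":[5,13,-4],"delta_rot":[0.035,-0.011,0.075],"grip":0},{"linear":[6.1,16.4,-5],"delta_rot":[0.035,-0.011,0.075],"grip":0},{"linear":[6.1,16.4,-8],"delta_rot":[0.035,-0.011,0.075],"grip":0},{"linear":[6.1,16.4,-8],"delta_rot":[0.035,-0.011,0.075],"grip":0}]}}

```text
time: 5.85
ee_pos: [0.4275, 0.1119, 0.2569]
tcp_rot: [-179.8, -0.2, 166.6]
wrist_force: [-0.8, 0.2, 0.5]
opening: 0.0854
grasp_force: 0.0
```

>>> {"op": "play_rows", "data": {"targets": [{"linear":[0,0,-2],"delta_rot":[0,0,0],"grip":0},{"linear":[0,0,-4],"delta_rot":[0,0,0],"grip":0},{"linear":[0,0,-6],"delta_rot":[0,0,0],"grip":0},{"linear":[0,0,-8.4],"delta_rot":[0,0,0],"grip":0},{"linear":[0,0,-8.4],"delta_rot":[0,0,0],"grip":0},{"linear":[0,0,-8.4],"delta_rot":[0,0,0],"grip":255},{"linear":[0,0,-8.4],"delta_rot":[0,0,0],"grip":255},{"linear":[0,0,-8.4],"delta_rot":[0,0,0],"grip":255},{"linear":[0,0,-8.4],"delta_rot":[0,0,0],"grip":255},{"linear":[0,0,-8.4],"delta_rot":[0,0,0],"grip":255}], "force": 25}}

```text
time: 6.85
ee_pos: [0.4289, 0.1113, 0.1772]
tcp_rot: [-180.0, 0.2, 166.4]
wrist_force: [-0.7, 0.4, 4.7]
opening: 0.0211
grasp_force: 24.7
```

```bash
cat > arc.py <<'E'
import sys,numpy as np
from scipy.spatial.transform import Rotation as R
# arc rows about hinge: from current tcp, n rows of dth (rad, clockwise +)
hx,hy=.6665,.0549
from h import bot
o=bot.get_obs(); P=o['ee_pos']; v=P[:2]-[hx,hy]; print(np.hypot(*v), np.degrees(np.arctan2(v[1],v[0])), o['opening'],o['grasp_force'])
d0=np.radians(181.7); a0=np.arctan2(v[1],v[0]); print('swing',d0-a0)
for sw in eval(sys.argv[1]):
    a=d0-sw; w=.245*np.array([np.cos(a),np.sin(a)])+[hx,hy]-P[:2]; print(round(sw,3),(100*w).round(1),round(a-a0,3))
E
python3 arc.py 'np.linspace(.26,1.3,14)'
```

```text
0.24418088979027988 166.6384147505777 0.021113804183453905 24.658461213111877
swing 0.26287425317223034
0.26 [-0.1 -0. ] 0.003
0.34 [0.4 1.8] -0.077
0.42 [1.1 3.7] -0.157
0.5 [1.9 5.5] -0.237
0.58 [2.9 7.2] -0.317
0.66 [4.  8.8] -0.397
0.74 [ 5.2 10.3] -0.477
0.82 [ 6.5 11.8] -0.557
0.9 [ 8.  13.1] -0.637
0.98 [ 9.5 14.3] -0.717
1.06 [11.2 15.4] -0.797
1.14 [12.9 16.3] -0.877
1.22 [14.7 17.1] -0.957
1.3 [16.5 17.8] -1.037
```

>>> {"op": "play_rows", "data": {"targets": [{"linear":[0.2,0.9,0],"delta_rot":[0,0,-0.04],"grip":255},{"linear":[0.4,1.8,0],"delta_rot":[0,0,-0.077],"grip":255},{"linear":[1.1,3.7,0],"delta_rot":[0,0,-0.157],"grip":255},{"linear":[1.9,5.5,0],"delta_rot":[0,0,-0.237],"grip":255},{"linear":[2.9,7.2,0],"delta_rot":[0,0,-0.317],"grip":255},{"linear":[4,8.8,0],"delta_rot":[0,0,-0.397],"grip":255},{"linear":[5.2,10.3,0],"delta_rot":[0,0,-0.477],"grip":255},{"linear":[6.5,11.8,0],"delta_rot":[0,0,-0.557],"grip":255},{"linear":[8,13.1,0],"delta_rot":[0,0,-0.637],"grip":255}]}}

```text
time: 7.75
ee_pos: [0.5112, 0.2408, 0.1773]
tcp_rot: [180.0, 0.5, 129.6]
wrist_force: [11.4, -16.2, 5.6]
opening: 0.0215
grasp_force: 26.4
```

>>> {"op": "play_rows", "data": {"targets": [{"linear":[1.5,1.2,0],"delta_rot":[0,0,-0.08],"grip":255},{"linear":[3.2,2.3,0],"delta_rot":[0,0,-0.16],"grip":255},{"linear":[4.9,3.2,0],"delta_rot":[0,0,-0.24],"grip":255},{"linear":[6.7,4,0],"delta_rot":[0,0,-0.32],"grip":255},{"linear":[7.4,4.3,0],"delta_rot":[0,0,-0.35],"grip":255},{"linear":[7.4,4.3,0],"delta_rot":[0,0,-0.35],"grip":255}]}}

```text
time: 8.35
ee_pos: [0.5852, 0.2824, 0.1773]
tcp_rot: [179.9, 0.5, 109.6]
wrist_force: [5.8, -16.0, 7.2]
opening: 0.0214
grasp_force: 26.5
```

```bash
python3 arc.py '[1.25,1.3]'; python3 -c "
from h import *
print(bot.get_obs()['wrist_force'])
p=bot.camera('top')
for t in ['stud_near','stud_far','jig_seat','swing_post','swing_hinge','stand']:
        for d in bot.pinpoint(p,t): print(t,round(d['conf'],2),np.array(d['pixel']).round(1), atdepth(p,d['pixel']))
"
```

```text
0.2415717775877545 109.65439870301034 0.021354420296526795 26.52300775051117
swing 1.2574329542115665
1.25 [-0.3  0.3] 0.007
1.3 [0.9 0.7] -0.043
[  5.82654387 -16.01224427   7.20263996]
stud_near 0.69 [296.1 203.7] [0.45868195 0.05183058 0.08244134]
stud_far 0.78 [293.2 184.2] [0.52088249 0.06456143 0.04024896]
stud_far 0.71 [351.7 220.7] [ 0.41556032 -0.11663916  0.00439559]
jig_seat 0.89 [300.6 195.3] [0.48860013 0.04182185 0.02996303]
jig_seat 0.62 [354.  220.8] [ 0.41524111 -0.12342801  0.00839512]
swing_post 0.77 [211.9 150.2] [0.57954062 0.26274162 0.24669764]
swing_post 0.33 [293.6 124.7] [0.66238007 0.0573661  0.19882823]
swing_hinge 0.91 [292.2 124.7] [0.6635991  0.06147611 0.19405567]
swing_hinge 0.3 [196.4 129.2] [0.56779181 0.22580539 0.5082179 ]
stand 0.6 [300.4 195.7] [0.48732572 0.0423806  0.03037826]
```

>>> {"op": "play_rows", "data": {"targets": [{"linear":[0,0,0],"delta_rot":[0,0,0],"grip":0},{"linear":[0,0,0],"delta_rot":[0,0,0],"grip":0},{"linear":[0,0,0],"delta_rot":[0,0,0],"grip":0},{"linear":[0,0,0],"delta_rot":[0,0,0],"grip":0},{"linear":[0,0,3],"delta_rot":[0,0,0],"grip":0},{"linear":[0,0,7],"delta_rot":[0,0,0],"grip":0},{"linear":[0,0,10],"delta_rot":[0,0,0.1],"grip":0},{"linear":[-2,-4,12.3],"delta_rot":[0,0,0.25],"grip":0}]}}

```text
time: 9.5
ee_pos: [0.5642, 0.2484, 0.2979]
tcp_rot: [-179.9, 0.1, 124.6]
wrist_force: [0.6, -0.6, -0.3]
opening: 0.0852
grasp_force: 0.0
```

>>> {"op": "play_rows", "data": {"targets": [{"linear":[-2,-4,0],"delta_rot":[0,0,0.15],"grip":0},{"linear":[-4,-8,0],"delta_rot":[0,0,0.3],"grip":0},{"linear":[-6,-12,0],"delta_rot":[0,0,0.45],"grip":0},{"linear":[-7,-16,0],"delta_rot":[0,0,0.6],"grip":0},{"linear":[-8,-19,0],"delta_rot":[0,0,0.75],"grip":0},{"linear":[-8,-19,0],"delta_rot":[0,0,0.9],"grip":0},{"linear":[-8,-19,0],"delta_rot":[0,0,1.01],"grip":0},{"linear":[-8,-19,0],"delta_rot":[0,0,1.01],"grip":0},{"linear":[-8,-19,0],"delta_rot":[0,0,1.01],"grip":0}]}}

```text
time: 10.4
ee_pos: [0.4827, 0.0556, 0.2993]
tcp_rot: [-180.0, 0.1, -178.1]
wrist_force: [-0.4, -0.1, 0.5]
opening: 0.086
grasp_force: 0.0
```

```bash
python3 - <<'E'
from h import *
np.set_printoptions(precision=4,suppress=True)
o=bot.get_obs(); print(o['time'],o['q'],o['ee_pos'],o['tcp_rot'])
p=bot.camera('wrist'); save(p,'w2.png')
T=np.linalg.inv(p['world_to_cam']); print(T)
for t in ['stud_near','stud_far','jig_seat']:
        for d in bot.pinpoint(p,t): print(t,round(d['conf'],2),np.array(d['pixel']).round(1), atdepth(p,d['pixel']), atz(p,d['pixel'],.08 if 'stud' in t else .032))
C=cloud(p,np.ones((400,640),bool))
q=C[(C[:,2]>.072)&(C[:,2]<.09)&(abs(C[:,0]-.487)<.06)&(abs(C[:,1]-.05)<.03)]
for s in (q[q[:,0]<.487],q[q[:,0]>.487]): print(len(s),np.median(s,0),s.min(0),s.max(0))
q=C[(C[:,2]>.028)&(C[:,2]<.036)&(abs(C[:,0]-.487)<.06)&(abs(C[:,1]-.05)<.04)]
print(cv2.minAreaRect((q[:,:2]*1000).astype(np.float32)))
E
```

```text
10.4 [  6.6014  -1.812   10.8251 102.5234  -0.043    4.7014] [0.4827 0.0556 0.2993] [-179.9664    0.1169 -178.0999]
[[-0.0345 -0.964  -0.2635  0.4159]
 [ 0.9994 -0.0335 -0.0081  0.0529]
 [-0.001  -0.2636  0.9646  0.4422]
 [ 0.      0.      0.      1.    ]]
stud_near 0.72 [316.  146.9] [0.4531 0.0478 0.0773] [0.4529 0.0478 0.08  ]
stud_far 0.61 [317.9 197.4] [0.5141 0.052  0.0806] [0.5142 0.052  0.08  ]
stud_far 0.47 [413.   51.5] [0.3406 0.1561 0.0627] [0.3441 0.1514 0.08  ]
stud_far 0.42 [612.4 156.5] [0.4531 0.4695 0.0287] [0.4485 0.4178 0.08  ]
jig_seat 0.71 [318.7 165. ] [0.4817 0.0515 0.0336] [0.4819 0.0515 0.032 ]
38 [0.4554 0.0502 0.0792] [0.4521 0.0467 0.0729] [0.459  0.0538 0.0811]
38 [0.5138 0.0502 0.0791] [0.5112 0.047  0.0738] [0.5182 0.0534 0.0811]
((485.7157287597656, 50.24684143066406), (90.83384704589844, 35.97541809082031), 0.28264814615249634)
```

View pics/w2.png

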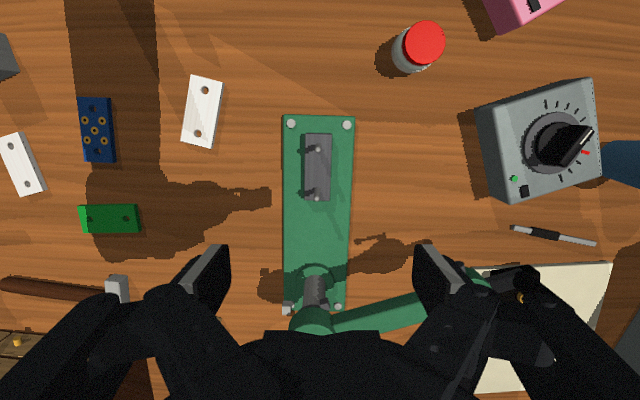

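The wrist view shows the studs at about (316,149) and (309,197), blank 1 at (203,112), the guide at (97,130), and the drill arm swung out.

```bash
cat >> h.py <<'E'
def fit(p,c,zlo,zhi,r=.07,verbose=True):
    """rectangle of cloud points in height band near c -> centre(mm), size, long-axis angle deg"""
    C=cloud(p,np.ones((400,640),bool)); m=(C[:,2]>zlo)&(C[:,2]<zhi)&(np.hypot(C[:,0]-c[0],C[:,1]-c[1])<r)
    q=(C[m]*1000).astype(np.float32); (cx,cy),(w,h),a=cv2.minAreaRect(q[:,:2].copy())
    if w<h: w,h,a=h,w,a+90
    a=(a+90)%180-90
    # robust: quantile mid along axes
    t=np.radians(a); u=np.array([np.cos(t),np.sin(t)]); v=np.array([-u[1],u[0]])
    d=q[:,:2]-[cx,cy]; 
    mid=lambda x:(np.quantile(x,.01)+np.quantile(x,.99))/2
    c2=np.array([cx,cy])+mid(d@u)*u+mid(d@v)*v
    if verbose: print('n',len(q),'rect',round(cx,1),round(cy,1),'robust',c2.round(1),'size',round(w,1),round(h,1),'ang',round(a,2),'z',np.median(q[:,2]).round(1))
    return c2,a
E
python3 - <<'E'
from h import *
p=bot.camera('wrist')
fit(p,(.4857,.0502),.028,.036)
fit(p,(.420,-.112),.005,.016)
fit(p,(.447,-.269),.005,.016)
m=fit(p,(.58,.05),.008,.0145,.25)
E
```

```text
n 1627 rect 485.7 50.3 robust [485.   50.2] size 90.9 36.0 ang 0.29 z 32.4
n 2183 rect 416.9 -113.1 robust [ 417. -113.] size 92.3 45.2 ang -12.71 z 10.4
n 2012 rect 444.7 -269.8 robust [ 444.9 -269.6] size 93.2 46.7 ang -1.65 z 10.5
n 11347 rect 552.7 -8.8 robust [548.4  -6.3] size 372.8 245.9 ang 7.09 z 12.1
```

>>> {"op": "play_rows", "data": {"targets": [{"linear":[-1.5,-4,0],"delta_rot":[0,0,-0.08],"grip":0},{"linear":[-3,-8,-1],"delta_rot":[0,0,-0.2],"grip":0},{"linear":[-5,-12.5,-2],"delta_rot":[0,0,-0.255],"grip":0},{"linear":[-6.6,-16.9,-2],"delta_rot":[0,0,-0.255],"grip":0},{"linear":[-6.6,-16.9,-2],"delta_rot":[0,0,-0.255],"grip":0},{"linear":[-6.6,-16.9,-2],"delta_rot":[0,0,-0.255],"grip":0}]}}

```text
time: 11.25
ee_pos: [0.4165, -0.1143, 0.2794]
tcp_rot: [-180.0, 0.1, 167.3]
wrist_force: [-0.1, 0.7, -0.1]
opening: 0.0853
grasp_force: 0.0
```

```bash
python3 - <<'E'
from h import *
o=bot.get_obs(); print(o['ee_pos'],o['tcp_rot'])
p=bot.camera('wrist')
fit(p,(.417,-.113),.005,.016)
E
```

```text
[ 0.4164923  -0.11431132  0.27943348] [-1.79977467e+02  1.36196778e-01  1.67271817e+02]
n 2084 rect 416.6 -112.7 robust [ 416.4 -112.8] size 90.7 43.5 ang -13.27 z 10.4
```

>>> {"op": "play_rows", "data": {"targets": [{"linear":[0,0.15,-4],"delta_rot":[0,0,-0.01],"grip":0},{"linear":[0,0.15,-9],"delta_rot":[0,0,-0.01],"grip":0},{"linear":[0,0.15,-14],"delta_rot":[0,0,-0.01],"grip":0},{"linear":[0,0.15,-19],"delta_rot":[0,0,-0.01],"grip":0},{"linear":[0,0.15,-23],"delta_rot":[0,0,-0.01],"grip":0},{"linear":[0,0.15,-25.5],"delta_rot":[0,0,-0.01],"grip":0},{"linear":[0,0.15,-27],"delta_rot":[0,0,-0.01],"grip":0},{"linear":[0,0.15,-27.7],"delta_rot":[0,0,-0.01],"grip":0},{"linear":[0,0.15,-27.7],"delta_rot":[0,0,-0.01],"grip":0},{"linear":[0,0.15,-27.7],"delta_rot":[0,0,-0.01],"grip":0}]}}

```text
time: 12.3
ee_pos: [0.4175, -0.1116, 0.0031]
tcp_rot: [-180.0, 0.2, 167.0]
wrist_force: [-0.3, 0.2, 0.7]
opening: 0.0857
grasp_force: 0.0
```

>>> {"op": "play_rows", "data": {"targets": [{"linear":[0,0,0],"delta_rot":[0,0,0],"grip":255},{"linear":[0,0,0],"delta_rot":[0,0,0],"grip":255},{"linear":[0,0,0],"delta_rot":[0,0,0],"grip":255},{"linear":[0,0,0],"delta_rot":[0,0,0],"grip":255},{"linear":[0,0,0],"delta_rot":[0,0,0],"grip":255},{"linear":[0,0,0],"delta_rot":[0,0,0],"grip":255}], "force": 60}}

```text
time: 12.9
ee_pos: [0.4172, -0.1122, 0.0033]
tcp_rot: [-180.0, 0.2, 166.9]
wrist_force: [-2.4, 0.9, 7.3]
opening: 0.0416
grasp_force: 60.5
```

>>> {"op": "play_rows", "data": {"targets": [{"linear":[0,0,2],"delta_rot":[0,0,0],"grip":255},{"linear":[0,0,6],"delta_rot":[0,0,0],"grip":255},{"linear":[0,0,11],"delta_rot":[0,0,0],"grip":255},{"linear":[0,0,16],"delta_rot":[0,0,0],"grip":255},{"linear":[0,0,18],"delta_rot":[0,0,0],"grip":255},{"linear":[0,0,18],"delta_rot":[0,0,0],"grip":255}]}}

```text
time: 13.5
ee_pos: [0.4181, -0.1125, 0.1858]
tcp_rot: [-180.0, 0.4, 166.9]
wrist_force: [-0.3, 0.9, -1.4]
opening: 0.0416
grasp_force: 61.4
```

```bash
python3 - <<'E'
from h import *
o=bot.get_obs(); print(o['ee_pos'],o['tcp_rot'],o['wrist_force'])
p=bot.camera('wrist'); save(p,'w3.png')
z=o['ee_pos'][2]; C=cloud(p,np.ones((400,640),bool))
s=C[np.hypot(*(C[:,:2]-o['ee_pos'][:2]).T)<.04]; print(np.histogram(s[:,2]-z,bins=np.arange(-.03,.05,.004)))
E
```

```text
[ 0.41806032 -0.11249101  0.18578709] [-179.95592122    0.4369161   166.87247331] [-0.2714582   0.88144523 -1.4200519 ]
(array([    0,     0,     0,     0,     0,     0,    32,   134,   912,
       11358,   266,   308,   344,   368,   405,   382,   374,   760,
         315]), array([-0.03 , -0.026, -0.022, -0.018, -0.014, -0.01 , -0.006, -0.002,
        0.002,  0.006,  0.01 ,  0.014,  0.018,  0.022,  0.026,  0.03 ,
        0.034,  0.038,  0.042,  0.046]))
```

View pics/w3.png

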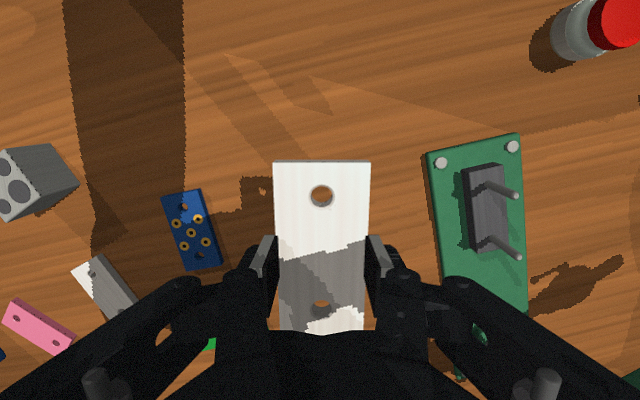

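The wrist view shows the plate held square between the pads, with its holes at (322,196) and (321,303). On the way I'll look straight down on the studs.

>>> {"op": "play_rows", "data": {"targets": [{"linear":[1.5,2,2],"delta_rot":[0,0,0.06],"grip":255},{"linear":[4.5,5,4],"delta_rot":[0,0,0.15],"grip":255},{"linear":[7.5,8.5,6],"delta_rot":[0,0,0.234],"grip":255},{"linear":[10.5,12,7.4],"delta_rot":[0,0,0.234],"grip":255},{"linear":[13,15,7.4],"delta_rot":[0,0,0.234],"grip":255},{"linear":[14.2,16.3,7.4],"delta_rot":[0,0,0.234],"grip":255},{"linear":[14.2,16.3,7.4],"delta_rot":[0,0,0.234],"grip":255},{"linear":[14.2,16.3,7.4],"delta_rot":[0,0,0.234],"grip":255},{"linear":[14.2,16.3,7.4],"delta_rot":[0,0,0.234],"grip":255}]}}

```text
time: 14.45
ee_pos: [0.558, 0.0502, 0.2557]
tcp_rot: [-179.9, 0.0, -179.7]
wrist_force: [1.0, -0.6, -1.7]
opening: 0.0418
grasp_force: 61.5
```

```bash
cat > held.py <<'E'
from h import *
import pickle
np.set_printoptions(precision=2,suppress=True)
o=bot.get_obs(); P=o['ee_pos']; yaw=np.radians(o['tcp_rot'][2]); print(P*1000,o['tcp_rot'],o['opening'])
p=bot.camera('wrist'); save(p,'wlast.png'); pickle.dump((p,o),open('last.pkl','wb'))
C=cloud(p,np.ones((400,640),bool))
ux=np.array([np.cos(yaw),np.sin(yaw)]); uy=np.array([ux[1],-ux[0]])
d=(C[:,:2]-P[:2])*1000; X=d@ux; Y=d@uy; Z=(C[:,2]-P[2])*1000
s=(abs(X)<55)&(abs(Y)<19)&(Z>-5)&(Z<15)
zt=np.median(Z[s]); s&=abs(Z-zt)<2; print('plate top z rel',zt,'xmax',np.quantile(X[s],.998), 'tilt',np.polyfit(X[s],Z[s],1)[0])
s2=(abs(Z-zt)<2)&(X>18)&(X<50)&(abs(Y)<30); print('y range front',np.quantile(Y[s2],[.01,.99]))
# holes by intensity+depth: rectify top plane at 5 px/mm
f=5; gx,gy=np.meshgrid(np.arange(-50,50,1/f),np.arange(-25,25,1/f))
W=np.stack([P[0]+(gx*ux[0]+gy*uy[0])/1000,P[1]+(gx*ux[1]+gy*uy[1])/1000,np.full(gx.shape,P[2]+zt/1000)],-1).reshape(-1,3)
T=np.array(p['world_to_cam']); c=W@T[:3,:3].T+T[:3,3]; c=c*[1,-1,-1]
uv=cv2.projectPoints(c.reshape(-1,1,3),np.zeros(3),np.zeros(3),K(p),np.array(p['dist_coeffs'],float))[0].reshape(*gx.shape,2).astype(np.float32)
col=cv2.remap(p['color'],uv[...,0],uv[...,1],cv2.INTER_LINEAR)
cv2.imwrite('pics/rect.png',col[...,::-1])
rz=cv2.remap(p['range_z'],uv[...,0],uv[...,1],cv2.INTER_LINEAR)
dep=-(c[:,2]*-1).reshape(gx.shape) ; dz=(rz-c[:,2].reshape(gx.shape))*1000
m=(dz>1.5).astype(np.uint8)
n,l,st,ce=cv2.connectedComponentsWithStats(m)
for i in range(1,n):
    if 500<st[i,4]<5000: print('hole',ce[i]/f-[50,25],'w,h mm',st[i,2:4]/f)
# studs
def near(c,zlo,zhi,r): return C[(C[:,2]>zlo)&(C[:,2]<zhi)&(np.hypot(C[:,0]-c[0],C[:,1]-c[1])<r)]*1000
for c in [(.4555,.0502),(.515,.0502)]:
    q=near(c,.0765,.084,.012)
    if len(q)>3: print('stud',len(q),q.mean(0),(q.min(0)+q.max(0))[:2]/2,np.ptp(q,0))
try: fit(p,(.4857,.0502),.028,.036)
except Exception as e: print(e)
E
python3 held.py
```

```text
[558.03  50.21 255.67] [-179.95    0.05 -179.75] 0.04183783397531225
plate top z rel 6.8534300545459175 xmax 46.04711402052585 tilt 0.002142984940868489
y range front [-22.07  21.17]
hole [-30.59 -23.6 ] w,h mm [27.   3.2]
hole [-28.97  -0.28] w,h mm [11.6 10.8]
hole [30.77 -0.39] w,h mm [10.6 10.8]
hole [-31.24  22.79] w,h mm [26.8  4.2]
stud 46 [455.92  49.82  79.37] [456.08  50.16] [6.47 6.9  5.47]
stud 46 [515.92  50.16  79.36] [515.88  50.06] [7.1  6.24 5.03]
n 2403 rect 486.2 50.2 robust [486.3  50.2] size 91.5 35.8 ang -0.04 z 32.4
```

View pics/wlast.png

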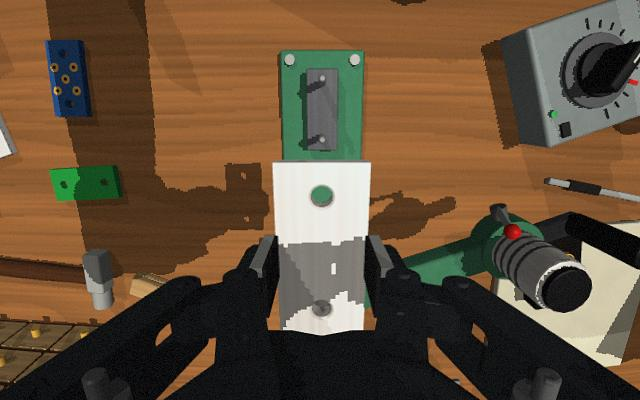

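The view shows the studs at (322,78) and (322,140) directly under the camera. I measure them at x 456.0 and 515.9 mm, y 50 mm, and the plate is held about 0.8 mm off centre along its length.

>>> {"op": "play_rows", "data": {"targets": [{"linear":[-1.5,0.02,-2],"delta_rot":[0,0,0],"grip":255},{"linear":[-4,0.02,-5],"delta_rot":[0,0,0],"grip":255},{"linear":[-6,0.02,-8],"delta_rot":[0,0,0],"grip":255},{"linear":[-7.1,0.02,-11],"delta_rot":[0,0,0],"grip":255},{"linear":[-7.14,0.02,-13],"delta_rot":[0,0,0],"grip":255},{"linear":[-7.14,0.02,-14.5],"delta_rot":[0,0,0],"grip":255},{"linear":[-7.14,0.02,-14.5],"delta_rot":[0,0,0],"grip":255},{"linear":[-7.14,0.02,-14.5],"delta_rot":[0,0,0],"grip":255},{"linear":[-7.14,0.02,-14.5],"delta_rot":[0,0,0],"grip":255}]}}

```text
time: 15.4
ee_pos: [0.4881, 0.0511, 0.1126]
tcp_rot: [-180.0, 0.2, -179.7]
wrist_force: [-0.3, 0.6, -0.7]
opening: 0.0415
grasp_force: 61.4
```

```bash
python3 held.py
```

```text
[488.11  51.07 112.59] [-179.97    0.22 -179.72] 0.04149260333671607
plate top z rel 6.890932410125283 xmax 46.103259883210264 tilt -0.0010434431063375384
y range front [-22.05  21.16]
hole [-30.64 -23.58] w,h mm [26.8  3.2]
hole [30.96 -0.44] w,h mm [10.8 10.8]
hole [-28.94  -0.32] w,h mm [10.6 10.6]
hole [-31.29  22.83] w,h mm [26.8  4. ]
n 1188 rect 462.3 50.0 robust [461.9  50.2] size 45.0 35.8 ang 0.73 z 32.4
```

>>> {"op": "play_rows", "data": {"targets": [{"linear":[-0.14,-0.06,-0.5],"delta_rot":[0,0,0],"grip":255},{"linear":[-0.14,-0.06,-1],"delta_rot":[0,0,0],"grip":255},{"linear":[-0.14,-0.06,-1.5],"delta_rot":[0,0,0],"grip":255},{"linear":[-0.14,-0.06,-1.5],"delta_rot":[0,0,0],"grip":255}]}}

```text
time: 15.85
ee_pos: [0.4854, 0.0505, 0.0953]
tcp_rot: [-180.0, 0.0, -179.7]
wrist_force: [-0.4, 0.3, -0.9]
opening: 0.0416
grasp_force: 61.4
```

>>> {"op": "play_rows", "data": {"targets": [{"linear":[0,0,0],"delta_rot":[0,0,0],"grip":255}]}}

```text
time: 15.95
ee_pos: [0.4858, 0.0506, 0.0961]
tcp_rot: [-180.0, 0.1, -179.7]
wrist_force: [-0.3, 0.6, -1.7]
opening: 0.0417
grasp_force: 61.4
```

>>> {"op": "play_rows", "data": {"targets": [{"linear":[0,0,0],"delta_rot":[0,0,0],"grip":255}]}}

```text
time: 16.05
ee_pos: [0.486, 0.0506, 0.0964]
tcp_rot: [-180.0, 0.1, -179.7]
wrist_force: [-0.8, 0.6, -1.3]
opening: 0.0415
grasp_force: 61.4
```

```bash
python3 held.py; python3 -c "
import cv2; a=cv2.imread('pics/rect.png'); cv2.imwrite('pics/r1.png',a)"
```

```text
[486.01  50.57  96.44] [-179.96    0.13 -179.7 ] 0.0414909792264006
plate top z rel 6.892870655910752 xmax 46.090180361585055 tilt 0.0006407630675162228
y range front [-22.08  21.18]
hole [-30.67 -23.58] w,h mm [26.8  3.2]
hole [-28.95  -0.28] w,h mm [10.8 10.6]
hole [30.89 -0.46] w,h mm [11.  10.6]
hole [-31.22  22.8 ] w,h mm [26.6  4. ]
stud 56 [457.23  49.94  79.35] [457.3   49.75] [3.91 6.46 4.08]
n 921 rect 459.1 49.9 robust [458.5  49.6] size 38.5 36.1 ang 0.31 z 32.3
```

View pics/r1.png

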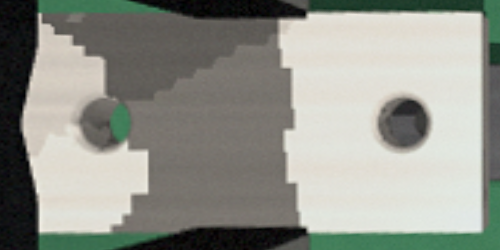

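>>> {"op": "play_rows", "data": {"targets": [{"linear":[0.05,0,-0.4],"delta_rot":[0,0,0],"grip":255},{"linear":[0.05,0,-0.8],"delta_rot":[0,0,0],"grip":255},{"linear":[0.05,0,-1.2],"delta_rot":[0,0,0],"grip":255},{"linear":[0.05,0,-1.6],"delta_rot":[0,0,0],"grip":255},{"linear":[0.05,0,-2.0],"delta_rot":[0,0,0],"grip":255},{"linear":[0.05,0,-2.2],"delta_rot":[0,0,0],"grip":255},{"linear":[0.05,0,-2.2],"delta_rot":[0,0,0],"grip":255},{"linear":[0.05,0,-2.2],"delta_rot":[0,0,0],"grip":255}]}}

```text
time: 16.9
ee_pos: [0.4865, 0.0506, 0.0744]
tcp_rot: [-180.0, 0.1, -179.7]
wrist_force: [-0.1, -0.2, -1.0]
opening: 0.0415
grasp_force: 61.4
```

>>> {"op": "play_rows", "data": {"targets": [{"linear":[0,0,-0.6],"delta_rot":[0,0,0],"grip":255},{"linear":[0,0,-1.3],"delta_rot":[0,0,0],"grip":255},{"linear":[0,0,-2.0],"delta_rot":[0,0,0],"grip":255},{"linear":[0,0,-2.7],"delta_rot":[0,0,0],"grip":255},{"linear":[0,0,-3.3],"delta_rot":[0,0,0],"grip":255},{"linear":[0,0,-3.8],"delta_rot":[0,0,0],"grip":255},{"linear":[0,0,-3.9],"delta_rot":[0,0,0],"grip":255},{"linear":[0,0,-3.95],"delta_rot":[0,0,0],"grip":255},{"linear":[0,0,-3.95],"delta_rot":[0,0,0],"grip":255}]}}

```text
time: 17.8
ee_pos: [0.4863, 0.0505, 0.0354]
tcp_rot: [-180.0, 0.1, -179.7]
wrist_force: [-5.4, 0.0, 6.6]
opening: 0.0415
grasp_force: 62.3
```

>>> {"op": "play_rows", "data": {"targets": [{"linear":[0,0,0],"delta_rot":[0,0,0],"grip":0},{"linear":[0,0,0],"delta_rot":[0,0,0],"grip":0},{"linear":[0,0,0],"delta_rot":[0,0,0],"grip":0},{"linear":[0,0,0],"delta_rot":[0,0,0],"grip":0},{"linear":[0,0,3],"delta_rot":[0,0,0],"grip":0},{"linear":[0,0,8],"delta_rot":[0,0,0],"grip":0},{"linear":[0,0,13],"delta_rot":[0,0,0],"grip":0},{"linear":[0,0,18],"delta_rot":[0,0,0],"grip":0},{"linear":[0,0,22],"delta_rot":[0,0,0],"grip":0},{"linear":[0,0,24],"delta_rot":[0,0,0],"grip":0}]}}

```text
time: 18.8
ee_pos: [0.487, 0.0506, 0.2787]
tcp_rot: [-180.0, 0.4, -179.7]
wrist_force: [-0.1, 0.7, -0.6]
opening: 0.0853
grasp_force: 0.0
```

>>> {"op": "play_rows", "data": {"targets": [{"linear":[0,-3,0],"delta_rot":[0,0,0.05],"grip":0},{"linear":[0.5,-8,0],"delta_rot":[0,0,0.1],"grip":0},{"linear":[1,-13,0],"delta_rot":[0,0,0.15],"grip":0},{"linear":[1,-18,0],"delta_rot":[0,0,0.2],"grip":0},{"linear":[1.3,-23,0],"delta_rot":[0,0,0.3],"grip":0},{"linear":[1.3,-28,0],"delta_rot":[0,0,0.3],"grip":0},{"linear":[1.3,-33,0],"delta_rot":[0,0,0.3],"grip":0},{"linear":[1.3,-38,0],"delta_rot":[0,0,0.3],"grip":0},{"linear":[1.3,-43,0],"delta_rot":[0,0,0.3],"grip":0},{"linear":[1.3,-45,0],"delta_rot":[0,0,0.3],"grip":0}]}}

```text
time: 19.8
ee_pos: [0.4986, -0.4034, 0.2733]
tcp_rot: [-180.0, 0.1, -162.7]
wrist_force: [-0.1, -0.0, -0.1]
opening: 0.0857
grasp_force: 0.0
```

>>> {"op": "play_rows", "data": {"targets": [{"linear":[0,0,0],"delta_rot":[0,0,0],"grip":0},{"linear":[0,0,0],"delta_rot":[0,0,0],"grip":0},{"linear":[0,0,0],"delta_rot":[0,0,0],"grip":0},{"linear":[0,0,0],"delta_rot":[0,0,0],"grip":0}]}}

```text
time: 20.2
ee_pos: [0.4998, -0.3983, 0.2754]
tcp_rot: [-179.9, 0.1, -162.4]
wrist_force: [0.5, 0.4, 0.3]
opening: 0.0854
grasp_force: 0.0
```

```bash
python3 - <<'E'
from h import *
o=bot.get_obs(); print(o['time'],o['ee_pos'],o['tcp_rot'])
p=bot.camera('wrist'); save(p,'w5.png')
fit(p,(.5,-.400),.005,.016,.06)
fit(p,(.447,-.269),.005,.016,.06)
p=bot.camera('top'); 
fit(p,(.4855,.05),.036,.052,.06)
for d in bot.trace(p,'blank1'): m=np.asarray(d['pixels']); print(round(d['conf'],2),np.median(cloud(p,m),0),p['color'][m].mean(0))
E
```

```text
20.2 [ 0.49975036 -0.39828749  0.27538521] [-1.79934784e+02  1.42524867e-01 -1.62433206e+02]
n 2130 rect 497.2 -402.3 robust [ 497.1 -402.4] size 91.2 44.1 ang 15.38 z 10.4
n 2262 rect 444.3 -270.2 robust [ 444.1 -270.5] size 93.3 45.8 ang -1.64 z 10.4
n 420 rect 488.6 51.0 robust [488.6  50.9] size 92.0 43.3 ang -0.59 z 41.3
0.78 [ 0.49789288 -0.40036315  0.00882955] [231.03904555 229.14750542 221.59219089]
0.71 [ 0.57757162 -0.27077179  0.00877513] [ 74.57575758 165.49184149  82.78554779]
0.7 [0.48827647 0.04952068 0.04132936] [233.59345794 237.98598131 237.35280374]
```

>>> {"op": "play_rows", "data": {"targets": [{"linear":[-0.27,-0.4,-4],"delta_rot":[0,0,-0.038],"grip":0},{"linear":[-0.27,-0.4,-9],"delta_rot":[0,0,-0.038],"grip":0},{"linear":[-0.27,-0.4,-14],"delta_rot":[0,0,-0.038],"grip":0},{"linear":[-0.27,-0.4,-19],"delta_rot":[0,0,-0.038],"grip":0},{"linear":[-0.27,-0.4,-23],"delta_rot":[0,0,-0.038],"grip":0},{"linear":[-0.27,-0.4,-25.5],"delta_rot":[0,0,-0.038],"grip":0},{"linear":[-0.27,-0.4,-26.8],"delta_rot":[0,0,-0.038],"grip":0},{"linear":[-0.27,-0.4,-27.3],"delta_rot":[0,0,-0.038],"grip":0},{"linear":[-0.27,-0.4,-27.3],"delta_rot":[0,0,-0.038],"grip":0},{"linear":[-0.27,-0.4,-27.3],"delta_rot":[0,0,-0.038],"grip":0}]}}

```text
time: 21.35
ee_pos: [0.4976, -0.404, 0.0036]
tcp_rot: [-179.8, 0.2, -164.7]
wrist_force: [-0.1, 0.7, 0.5]
opening: 0.0853
grasp_force: 0.0
```

>>> {"op": "play_rows", "data": {"targets": [{"linear":[0,0,0],"delta_rot":[0,0,0],"grip":255},{"linear":[0,0,0],"delta_rot":[0,0,0],"grip":255},{"linear":[0,0,0],"delta_rot":[0,0,0],"grip":255},{"linear":[0,0,0],"delta_rot":[0,0,0],"grip":255},{"linear":[0,0,0],"delta_rot":[0,0,0],"grip":255},{"linear":[0,0,0],"delta_rot":[0,0,0],"grip":255}], "force": 60}}

```text
time: 21.95
ee_pos: [0.4972, -0.4038, 0.0029]
tcp_rot: [-179.9, 0.2, -164.7]
wrist_force: [-0.1, -0.2, 5.5]
opening: 0.042
grasp_force: 61.3
```

>>> {"op": "play_rows", "data": {"targets": [{"linear":[0,0,2],"delta_rot":[0,0,0],"grip":255},{"linear":[0,0,6],"delta_rot":[0,0,0],"grip":255},{"linear":[0,0,11],"delta_rot":[0,0,0],"grip":255},{"linear":[0,0,16],"delta_rot":[0,0,0],"grip":255},{"linear":[0,0,21],"delta_rot":[0,0,0],"grip":255},{"linear":[0,0,25.7],"delta_rot":[0,0,0],"grip":255},{"linear":[0,2,25.7],"delta_rot":[0,0,0],"grip":255},{"linear":[0,5,25.7],"delta_rot":[0,0,-0.05],"grip":255}]}}

```text
time: 22.75
ee_pos: [0.4972, -0.3545, 0.2603]
tcp_rot: [-179.8, 0.2, -167.7]
wrist_force: [1.2, 0.7, -2.6]
opening: 0.042
grasp_force: 61.2
```

>>> {"op": "play_rows", "data": {"targets": [{"linear":[1,4,0],"delta_rot":[0,0,-0.05],"grip":255},{"linear":[2,9,0],"delta_rot":[0,0,-0.1],"grip":255},{"linear":[3,14,0],"delta_rot":[0,0,-0.15],"grip":255},{"linear":[4,18.5,0],"delta_rot":[0,0,-0.213],"grip":255},{"linear":[5,23,0],"delta_rot":[0,0,-0.213],"grip":255},{"linear":[6,27.5,0],"delta_rot":[0,0,-0.213],"grip":255},{"linear":[6.1,32,0],"delta_rot":[0,0,-0.213],"grip":255},{"linear":[6.1,36.5,0],"delta_rot":[0,0,-0.213],"grip":255},{"linear":[6.1,39.5,0],"delta_rot":[0,0,-0.213],"grip":255},{"linear":[6.1,40.4,0],"delta_rot":[0,0,-0.213],"grip":255}]}}

```text
time: 23.75
ee_pos: [0.5574, 0.0534, 0.2586]
tcp_rot: [-180.0, 0.1, -179.6]
wrist_force: [0.2, 0.0, -1.6]
opening: 0.0415
grasp_force: 61.2
```

>>> {"op": "play_rows", "data": {"targets": [{"linear":[0,0,0],"delta_rot":[0,0,0],"grip":255},{"linear":[0,0,0],"delta_rot":[0,0,0],"grip":255},{"linear":[0,0,0],"delta_rot":[0,0,0],"grip":255},{"linear":[0,0,0],"delta_rot":[0,0,0],"grip":255}]}}

```text
time: 24.15
ee_pos: [0.5578, 0.0494, 0.2588]
tcp_rot: [-180.0, 0.1, -179.9]
wrist_force: [-0.0, -0.0, -1.0]
opening: 0.0417
grasp_force: 61.2
```

```bash
python3 held.py
```

```text
[557.81  49.38 258.79] [-179.96    0.11 -179.86] 0.04174106432463376
plate top z rel 7.420847301636336 xmax 44.97184165534911 tilt 0.00031432633873431374
y range front [-22.05  21.12]
hole [-30.19 -23.57] w,h mm [27.4  3.2]
hole [29.8  -0.46] w,h mm [10.6 10.6]
hole [-29.88  -0.35] w,h mm [ 9.8 10.4]
hole [-30.73  22.79] w,h mm [27.4  4. ]
stud 44 [455.91  50.05  79.28] [455.76  50.06] [6.77 5.98 5.5 ]
stud 44 [515.84  50.32  79.2 ] [516.11  50.37] [7.23 6.28 4.4 ]
n 33 rect 486.3 50.4 robust [486.1  50.4] size 65.5 9.5 ang 0.32 z 32.1
```

>>> {"op": "play_rows", "data": {"targets": [{"linear":[-1.5,0.1,-2],"delta_rot":[0,0,0],"grip":255},{"linear":[-4,0.1,-5],"delta_rot":[0,0,0],"grip":255},{"linear":[-6,0.1,-8],"delta_rot":[0,0,0],"grip":255},{"linear":[-7.1,0.1,-11],"delta_rot":[0,0,0],"grip":255},{"linear":[-7.2,0.1,-14],"delta_rot":[0,0,0],"grip":255},{"linear":[-7.2,0.1,-16],"delta_rot":[0,0,0],"grip":255},{"linear":[-7.2,0.1,-16.2],"delta_rot":[0,0,0],"grip":255},{"linear":[-7.2,0.1,-16.2],"delta_rot":[0,0,0],"grip":255},{"linear":[-7.2,0.1,-16.2],"delta_rot":[0,0,0],"grip":255},{"linear":[-7.2,0.1,-16.2],"delta_rot":[0,0,0],"grip":255}]}}

```text
time: 25.2
ee_pos: [0.4865, 0.0515, 0.0982]
tcp_rot: [-180.0, 0.2, -179.8]
wrist_force: [0.1, 0.1, -1.4]
opening: 0.0417
grasp_force: 61.2
```

>>> {"op": "play_rows", "data": {"targets": [{"linear":[0,0,0],"delta_rot":[0,0,0],"grip":255},{"linear":[0,0,0],"delta_rot":[0,0,0],"grip":255}]}}

```text
time: 25.4
ee_pos: [0.486, 0.0516, 0.0973]
tcp_rot: [-180.0, 0.2, -179.8]
wrist_force: [0.2, -0.1, -0.3]
opening: 0.0416
grasp_force: 61.2
```

>>> {"op": "play_rows", "data": {"targets": [{"linear":[0,-0.1,-0.2],"delta_rot":[0,0,0],"grip":255},{"linear":[0,-0.1,-0.6],"delta_rot":[0,0,0],"grip":255},{"linear":[0,-0.1,-1.0],"delta_rot":[0,0,0],"grip":255},{"linear":[0,-0.1,-1.4],"delta_rot":[0,0,0],"grip":255},{"linear":[0,-0.1,-1.8],"delta_rot":[0,0,0],"grip":255},{"linear":[0,-0.1,-2.2],"delta_rot":[0,0,0],"grip":255},{"linear":[0,-0.1,-2.4],"delta_rot":[0,0,0],"grip":255},{"linear":[0,-0.1,-2.4],"delta_rot":[0,0,0],"grip":255},{"linear":[0,-0.1,-2.4],"delta_rot":[0,0,0],"grip":255}]}}

```text
time: 26.3
ee_pos: [0.4858, 0.0506, 0.0729]
tcp_rot: [-180.0, 0.1, -179.8]
wrist_force: [-0.9, -0.9, -1.1]
opening: 0.0414
grasp_force: 61.2
```

>>> {"op": "play_rows", "data": {"targets": [{"linear":[0,0,-0.6],"delta_rot":[0,0,0],"grip":255},{"linear":[0,0,-1.2],"delta_rot":[0,0,0],"grip":255},{"linear":[0,0,-1.8],"delta_rot":[0,0,0],"grip":255},{"linear":[0,0,-2.3],"delta_rot":[0,0,0],"grip":255},{"linear":[0,0,-2.6],"delta_rot":[0,0,0],"grip":255},{"linear":[0,0,-2.65],"delta_rot":[0,0,0],"grip":255},{"linear":[0,0,-2.65],"delta_rot":[0,0,0],"grip":255},{"linear":[0,0,-2.7],"delta_rot":[0,0,0],"grip":255},{"linear":[0,0,-2.75],"delta_rot":[0,0,0],"grip":255},{"linear":[0,0,-2.75],"delta_rot":[0,0,0],"grip":255}]}}

```text
time: 27.3
ee_pos: [0.4858, 0.0506, 0.0454]
tcp_rot: [-180.0, 0.1, -179.8]
wrist_force: [0.1, 0.1, -1.3]
opening: 0.0417
grasp_force: 61.2
```

>>> {"op": "play_rows", "data": {"targets": [{"linear":[0,0,0],"delta_rot":[0,0,0],"grip":0},{"linear":[0,0,0],"delta_rot":[0,0,0],"grip":0},{"linear":[0,0,0],"delta_rot":[0,0,0],"grip":0},{"linear":[0,0,0],"delta_rot":[0,0,0],"grip":0},{"linear":[0,0,3],"delta_rot":[0,0,0],"grip":0},{"linear":[0,0,8],"delta_rot":[0,0,0],"grip":0},{"linear":[0,0,13],"delta_rot":[0,0,0],"grip":0},{"linear":[0,0,18],"delta_rot":[0,0,0],"grip":0},{"linear":[0,0,23],"delta_rot":[0,0,0],"grip":0}]}}

```text
time: 28.2
ee_pos: [0.4854, 0.0505, 0.2775]
tcp_rot: [-180.0, 0.2, -179.8]
wrist_force: [1.5, 0.2, -0.0]
opening: 0.0856
grasp_force: 0.0
```

>>> {"op": "play_rows", "data": {"targets": [{"linear":[-0.5,-3,0],"delta_rot":[0,0,0],"grip":0},{"linear":[-1,-8,0],"delta_rot":[0,0,0],"grip":0},{"linear":[-2,-13,0],"delta_rot":[0,0,-0.03],"grip":0},{"linear":[-3,-18,0],"delta_rot":[0,0,-0.03],"grip":0},{"linear":[-4.2,-22.5,0],"delta_rot":[0,0,-0.03],"grip":0},{"linear":[-4.2,-27,0],"delta_rot":[0,0,-0.03],"grip":0},{"linear":[-4.2,-30,0],"delta_rot":[0,0,-0.03],"grip":0},{"linear":[-4.2,-32,0],"delta_rot":[0,0,-0.03],"grip":0},{"linear":[-4.2,-32,0],"delta_rot":[0,0,-0.03],"grip":0},{"linear":[-4.2,-32,0],"delta_rot":[0,0,-0.03],"grip":0}]}}

```text
time: 29.2
ee_pos: [0.4436, -0.2694, 0.2751]
tcp_rot: [-180.0, 0.1, 178.5]
wrist_force: [0.8, -0.6, -0.4]
opening: 0.0854
grasp_force: 0.0
```

```bash
python3 - <<'E'
from h import *
o=bot.get_obs(); print(o['time'],o['ee_pos'],o['tcp_rot'])
p=bot.camera('wrist'); save(p,'w6.png')
fit(p,(.444,-.27),.005,.016,.06)
p=bot.camera('top'); save(p,'t6.png')
fit(p,(.4855,.05),.036,.07,.06)
fit(p,(.4855,.05),.047,.07,.06)
for d in bot.trace(p,'blank1'): m=np.asarray(d['pixels']); print(round(d['conf'],2),np.median(cloud(p,m),0),p['color'][m].mean(0))
E
```

```text
29.2 [ 0.44360012 -0.26943322  0.27514912] [-1.79991598e+02  9.61592153e-02  1.78464639e+02]
n 2140 rect 444.3 -269.7 robust [ 444.1 -269.7] size 91.3 44.0 ang -1.44 z 10.5
n 448 rect 489.5 51.2 robust [489.1  51.1] size 93.1 43.8 ang -0.34 z 51.2
n 410 rect 490.4 51.7 robust [490.2  51.6] size 90.9 42.2 ang 1.3 z 51.5
0.7 [0.48884228 0.04950286 0.05120442] [227.32489451 233.07594937 231.94514768]
0.61 [ 0.57863318 -0.27110678  0.008693  ] [ 77.94255319 159.49574468  80.2212766 ]
```

>>> {"op": "play_rows", "data": {"targets": [{"linear":[0.05,0,-4],"delta_rot":[0,0,0],"grip":0},{"linear":[0.05,0,-9],"delta_rot":[0,0,0],"grip":0},{"linear":[0.05,0,-14],"delta_rot":[0,0,0],"grip":0},{"linear":[0.05,0,-19],"delta_rot":[0,0,0],"grip":0},{"linear":[0.05,0,-23],"delta_rot":[0,0,0],"grip":0},{"linear":[0.05,0,-25.5],"delta_rot":[0,0,0],"grip":0},{"linear":[0.05,0,-26.8],"delta_rot":[0,0,0],"grip":0},{"linear":[0.05,0,-27.2],"delta_rot":[0,0,0],"grip":0},{"linear":[0.05,0,-27.2],"delta_rot":[0,0,0],"grip":0},{"linear":[0.05,0,-27.2],"delta_rot":[0,0,0],"grip":0}]}}

```text
time: 30.35
ee_pos: [0.4452, -0.2698, 0.005]
tcp_rot: [-179.9, 0.2, 178.5]
wrist_force: [1.4, 0.7, -0.5]
opening: 0.0854
grasp_force: 0.0
```

>>> {"op": "play_rows", "data": {"targets": [{"linear":[0,0,0],"delta_rot":[0,0,0],"grip":255},{"linear":[0,0,0],"delta_rot":[0,0,0],"grip":255},{"linear":[0,0,0],"delta_rot":[0,0,0],"grip":255},{"linear":[0,0,0],"delta_rot":[0,0,0],"grip":255},{"linear":[0,0,0],"delta_rot":[0,0,0],"grip":255},{"linear":[0,0,0],"delta_rot":[0,0,0],"grip":255}], "force": 80}}

```text
time: 30.95
ee_pos: [0.4446, -0.2696, 0.0045]
tcp_rot: [-179.9, 0.2, 178.5]
wrist_force: [-2.3, 2.1, 7.9]
opening: 0.0407
grasp_force: 79.6
```

>>> {"op": "play_rows", "data": {"targets": [{"linear":[0,0,2],"delta_rot":[0,0,0],"grip":255},{"linear":[0,0,6],"delta_rot":[0,0,0],"grip":255},{"linear":[0,0,11],"delta_rot":[0,0,0],"grip":255},{"linear":[0,0,16],"delta_rot":[0,0,0],"grip":255},{"linear":[0,0,21],"delta_rot":[0,0,0],"grip":255},{"linear":[0,0,25.5],"delta_rot":[0,0,0],"grip":255},{"linear":[1,3,25.5],"delta_rot":[0,0,0],"grip":255},{"linear":[3,7,25.5],"delta_rot":[0,0,0.03],"grip":255}]}}

```text
time: 31.75
ee_pos: [0.4743, -0.2001, 0.2597]
tcp_rot: [-179.9, 0.2, -180.0]
wrist_force: [1.7, 0.5, -4.0]
opening: 0.0403
grasp_force: 82.0
```

>>> {"op": "play_rows", "data": {"targets": [{"linear":[2,4,0],"delta_rot":[0,0,0],"grip":255},{"linear":[4,8,0],"delta_rot":[0,0,0],"grip":255},{"linear":[6,12,0],"delta_rot":[0,0,0],"grip":255},{"linear":[7,16,0],"delta_rot":[0,0,0],"grip":255},{"linear":[8.4,20,0],"delta_rot":[0,0,0],"grip":255},{"linear":[8.4,23.5,0],"delta_rot":[0,0,0],"grip":255},{"linear":[8.4,25,0],"delta_rot":[0,0,0],"grip":255},{"linear":[8.4,25,0],"delta_rot":[0,0,0],"grip":255},{"linear":[8.4,25,0],"delta_rot":[0,0,0],"grip":255},{"linear":[8.4,25,0],"delta_rot":[0,0,0],"grip":255}]}}

```text
time: 32.75
ee_pos: [0.5581, 0.0495, 0.2583]
tcp_rot: [-179.9, 0.1, -179.8]
wrist_force: [0.5, 0.0, -4.4]
opening: 0.0403
grasp_force: 82.1
```

```bash
python3 held.py
```

```text
[558.14  49.48 258.27] [-179.94    0.11 -179.83] 0.04034034383391387
plate top z rel 5.724376900718808 xmax 46.08448045718348 tilt 0.00021338854448482372
y range front [-22.01  21.21]
hole [-32.34 -23.6 ] w,h mm [24.2  3. ]
hole [-29.    -0.42] w,h mm [10.8 11. ]
hole [30.91 -0.35] w,h mm [10.4 11. ]
hole [-32.73  22.73] w,h mm [26.   4.2]
stud 47 [455.88  49.97  79.11] [456.08  49.57] [6.56 6.98 4.31]
stud 44 [515.98  50.28  79.47] [516.39  50.41] [7.35 6.26 5.3 ]
n 23 rect 486.5 50.4 robust [486.4  50.4] size 65.4 9.5 ang 0.48 z 32.6
```

>>> {"op": "play_rows", "data": {"targets": [{"linear":[-1.5,0.1,-2],"delta_rot":[0,0,0],"grip":255},{"linear":[-4,0.1,-5],"delta_rot":[0,0,0],"grip":255},{"linear":[-6,0.1,-8],"delta_rot":[0,0,0],"grip":255},{"linear":[-7.1,0.1,-11],"delta_rot":[0,0,0],"grip":255},{"linear":[-7.1,0.1,-14],"delta_rot":[0,0,0],"grip":255},{"linear":[-7.1,0.1,-15.7],"delta_rot":[0,0,0],"grip":255},{"linear":[-7.1,0.1,-15.7],"delta_rot":[0,0,0],"grip":255},{"linear":[-7.1,0.1,-15.7],"delta_rot":[0,0,0],"grip":255},{"linear":[-7.1,0.1,-15.7],"delta_rot":[0,0,0],"grip":255},{"linear":[-7.1,0.1,-15.7],"delta_rot":[0,0,0],"grip":255}]}}

```text
time: 33.8
ee_pos: [0.488, 0.0514, 0.1026]
tcp_rot: [-180.0, 0.2, -179.8]
wrist_force: [-0.0, 0.4, -3.6]
opening: 0.0405
grasp_force: 82.1
```

>>> {"op": "play_rows", "data": {"targets": [{"linear":[0,0,0],"delta_rot":[0,0,0],"grip":255},{"linear":[0,0,0],"delta_rot":[0,0,0],"grip":255},{"linear":[0,0,0],"delta_rot":[0,0,0],"grip":255}]}}

```text
time: 34.1
ee_pos: [0.4873, 0.0516, 0.1015]
tcp_rot: [-180.0, 0.1, -179.8]
wrist_force: [-0.8, 0.3, -4.0]
opening: 0.0406
grasp_force: 82.1
```

>>> {"op": "play_rows", "data": {"targets": [{"linear":[-0.03,-0.1,-0.3],"delta_rot":[0,0,0],"grip":255},{"linear":[-0.03,-0.1,-0.7],"delta_rot":[0,0,0],"grip":255},{"linear":[-0.03,-0.1,-1.1],"delta_rot":[0,0,0],"grip":255},{"linear":[-0.03,-0.1,-1.5],"delta_rot":[0,0,0],"grip":255},{"linear":[-0.03,-0.1,-1.9],"delta_rot":[0,0,0],"grip":255},{"linear":[-0.03,-0.1,-2.3],"delta_rot":[0,0,0],"grip":255},{"linear":[-0.03,-0.1,-2.6],"delta_rot":[0,0,0],"grip":255},{"linear":[-0.03,-0.1,-2.7],"delta_rot":[0,0,0],"grip":255},{"linear":[-0.03,-0.1,-2.7],"delta_rot":[0,0,0],"grip":255}]}}

```text
time: 35.0
ee_pos: [0.4869, 0.0506, 0.0742]
tcp_rot: [-180.0, 0.1, -179.8]
wrist_force: [0.7, -0.3, -4.3]
opening: 0.0406
grasp_force: 82.1
```

On the studs without contact. I'll lower it to just above home, release, and check.

>>> {"op": "play_rows", "data": {"targets": [{"linear":[0,0,-0.5],"delta_rot":[0,0,0],"grip":255},{"linear":[0,0,-1.0],"delta_rot":[0,0,0],"grip":255},{"linear":[0,0,-1.4],"delta_rot":[0,0,0],"grip":255},{"linear":[0,0,-1.65],"delta_rot":[0,0,0],"grip":255},{"linear":[0,0,-1.7],"delta_rot":[0,0,0],"grip":255},{"linear":[0,0,-1.7],"delta_rot":[0,0,0],"grip":255},{"linear":[0,0,-1.7],"delta_rot":[0,0,0],"grip":255}]}}

```text
time: 35.7
ee_pos: [0.487, 0.0506, 0.0575]
tcp_rot: [-180.0, 0.1, -179.8]
wrist_force: [0.7, -0.3, -3.0]
opening: 0.0407
grasp_force: 82.1
```

>>> {"op": "play_rows", "data": {"targets": [{"linear":[0,0,0],"delta_rot":[0,0,0],"grip":0},{"linear":[0,0,0],"delta_rot":[0,0,0],"grip":0},{"linear":[0,0,0],"delta_rot":[0,0,0],"grip":0},{"linear":[0,0,0],"delta_rot":[0,0,0],"grip":0},{"linear":[0,0,3],"delta_rot":[0,0,0],"grip":0},{"linear":[0,0,8],"delta_rot":[0,0,0],"grip":0},{"linear":[0,0,13],"delta_rot":[0,0,0],"grip":0},{"linear":[0,0,18],"delta_rot":[0,0,0],"grip":0},{"linear":[2,2,21],"delta_rot":[0,0,0],"grip":0},{"linear":[5,5,22],"delta_rot":[0,0,-0.1],"grip":0}]}}

```text
time: 36.7
ee_pos: [0.5378, 0.1003, 0.2828]
tcp_rot: [179.9, 0.5, 174.4]
wrist_force: [1.9, -0.1, -0.1]
opening: 0.0856
grasp_force: 0.0
```

```bash
python3 - <<'E'
from h import *
np.set_printoptions(precision=4,suppress=True)
o=bot.get_obs(); print(o['time'],o['ee_pos'],o['tcp_rot'])
p=bot.camera('wrist'); save(p,'w7.png')
fit(p,(.486,.05),.055,.072,.06)
C=cloud(p,np.ones((400,640),bool))
for x in (.445,.47,.485,.5,.53):
    q=C[(abs(C[:,0]-x)<.006)&(abs(C[:,1]-.05)<.02)&(C[:,2]<.075)]; print(x,np.median(q[:,2]) if len(q) else None)
q=C[(C[:,2]>.208)&(C[:,2]<.222)]; print(len(q),q.mean(0) if len(q) else '')
for t in ['swing_post','stud_near','swing_hinge']:
    for d in bot.pinpoint(p,t): print(t,d['conf'],d['pixel'],atdepth(p,d['pixel']))
p=bot.camera('top'); save(p,'t7.png')
for t in ['swing_post','swing_hinge']:
    for d in bot.pinpoint(p,t): print(t,d['conf'],d['pixel'],atz(p,d['pixel'],.195))
C=cloud(p,np.ones((400,640),bool)); q=C[(C[:,2]>.208)&(C[:,2]<.222)&(np.hypot(C[:,0]-.585,C[:,1]-.286)<.03)]; print(len(q),(q.min(0)+q.max(0))/2 if len(q) else '')
E
```

```text
36.7 [0.5378 0.1003 0.2828] [179.9314   0.5337 174.355 ]
n 2995 rect 486.9 49.9 robust [486.8  50.2] size 93.4 44.7 ang 0.41 z 62.5
0.445 0.06230600360447158
0.47 0.06258821954652838
0.485 0.06259806302052978
0.5 0.06277773812136453
0.53 0.06254515981474046
1959 [0.5913 0.2393 0.2169]
swing_post 0.77 [545.5, 233.0] [0.576  0.2724 0.2095]
stud_near 0.83 [267.2, 104.1] [0.4558 0.0491 0.0804]
stud_near 0.47 [547.3, 60.0] [0.438  0.3423 0.0987]
swing_hinge 0.73 [281.3, 345.4] [0.5259 0.0906 0.3612]
swing_post 0.7 [299.3, 195.1] [0.4731 0.0374 0.195 ]
swing_post 0.25 [431.4, 129.5] [ 0.6589 -0.3152  0.195 ]
swing_hinge 0.94 [296.9, 125.9] [0.6602 0.0486 0.195 ]
0
```

View pics/w7.png

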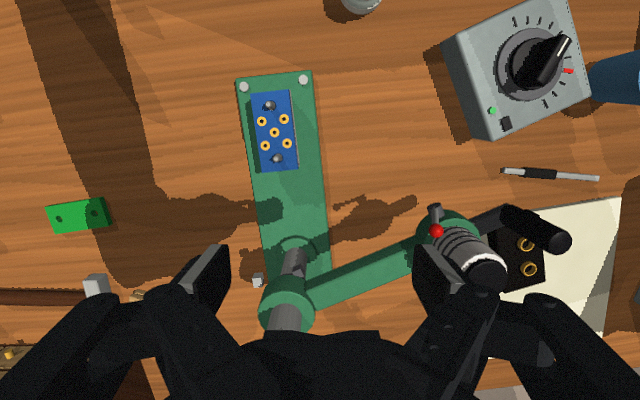

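The pack is home: the guide's top is flat at 62.5 mm and both studs show. Next I'll regrip the post and swing it back.

>>> {"op": "play_rows", "data": {"targets": [{"linear":[0.5,2,0],"delta_rot":[0,0,-0.14],"grip":0},{"linear":[1.5,6,0],"delta_rot":[0,0,-0.28],"grip":0},{"linear":[2.5,10,0],"delta_rot":[0,0,-0.42],"grip":0},{"linear":[3.5,14,0],"delta_rot":[0,0,-0.56],"grip":0},{"linear":[4.7,18.2,0],"delta_rot":[0,0,-0.7],"grip":0},{"linear":[4.7,18.2,0],"delta_rot":[0,0,-0.84],"grip":0},{"linear":[4.7,18.2,0],"delta_rot":[0,0,-0.98],"grip":0},{"linear":[4.7,18.2,0],"delta_rot":[0,0,-1.13],"grip":0},{"linear":[4.7,18.2,-1],"delta_rot":[0,0,-1.13],"grip":0},{"linear":[4.7,18.2,-1],"delta_rot":[0,0,-1.13],"grip":0}]}}

```text
time: 38.05
ee_pos: [0.5834, 0.2816, 0.2666]
tcp_rot: [-179.9, 0.1, 109.8]
wrist_force: [-0.3, 0.1, -1.4]
opening: 0.0856
grasp_force: 0.0
```

```bash
python3 - <<'E'
from h import *
np.set_printoptions(precision=4,suppress=True)
o=bot.get_obs(); print(o['time'],o['ee_pos'],o['tcp_rot'])
p=bot.camera('wrist')
C=cloud(p,np.ones((400,640),bool)); q=C[(C[:,2]>.207)&(C[:,2]<.222)&(np.hypot(C[:,0]-.585,C[:,1]-.286)<.025)]; print(len(q),(q.min(0)+q.max(0))/2 ,np.ptp(q,0))
E
```

```text
38.05 [0.5834 0.2816 0.2666] [-179.8904    0.1286  109.7568]
788 [0.584  0.2825 0.2123] [0.0214 0.0209 0.0105]
```

>>> {"op": "play_rows", "data": {"targets": [{"linear":[0.05,0.1,-2],"delta_rot":[0,0,0],"grip":0},{"linear":[0.05,0.1,-5],"delta_rot":[0,0,0],"grip":0},{"linear":[0.05,0.1,-8],"delta_rot":[0,0,0],"grip":0},{"linear":[0.05,0.1,-9],"delta_rot":[0,0,0],"grip":0},{"linear":[0.05,0.1,-9],"delta_rot":[0,0,0],"grip":0},{"linear":[0.05,0.1,-9],"delta_rot":[0,0,0],"grip":255},{"linear":[0.05,0.1,-9],"delta_rot":[0,0,0],"grip":255},{"linear":[0.05,0.1,-9],"delta_rot":[0,0,0],"grip":255},{"linear":[0.05,0.1,-9],"delta_rot":[0,0,0],"grip":255},{"linear":[0.05,0.1,-9],"delta_rot":[0,0,0],"grip":255}], "force": 25}}

```text
time: 39.1
ee_pos: [0.5847, 0.2837, 0.178]
tcp_rot: [180.0, 0.1, 109.8]
wrist_force: [0.4, -0.0, 3.4]
opening: 0.0212
grasp_force: 25.0
```

```bash
sed -i 's/^hx,hy=.*/hx,hy=.666,.0503/; s/181.7/180.2/' arc.py; python3 arc.py 'np.r_[np.linspace(1.235,.035,16),.01,0,-.015]'
```

```text
0.2471511583380018 109.21332150691161 0.021181782615611964 25.013927221298218
swing 1.2389512647590388
1.235 [-0.  -0.2] 0.004
1.155 [-1.8 -1. ] 0.084
1.075 [-3.6 -1.8] 0.164
0.995 [-5.3 -2.8] 0.244
0.915 [-6.9 -4. ] 0.324
0.835 [-8.4 -5.2] 0.404
0.755 [-9.8 -6.6] 0.484
0.675 [-11.   -8.1] 0.564
0.595 [-12.2  -9.7] 0.644
0.515 [-13.2 -11.3] 0.724
0.435 [-14.1 -13.1] 0.804
0.355 [-14.9 -14.9] 0.884
0.275 [-15.5 -16.8] 0.964
0.195 [-15.9 -18.7] 1.044
0.115 [-16.2 -20.6] 1.124
0.035 [-16.4 -22.6] 1.204
0.01 [-16.4 -23.2] 1.229
0.0 [-16.4 -23.4] 1.239
-0.015 [-16.4 -23.8] 1.254
```

>>> {"op": "play_rows", "data": {"targets": [{"linear":[-0.8,-0.5,0],"delta_rot":[0,0,0.04],"grip":255},{"linear":[-1.8,-1.0,0],"delta_rot":[0,0,0.084],"grip":255},{"linear":[-3.6,-1.8,0],"delta_rot":[0,0,0.164],"grip":255},{"linear":[-5.3,-2.8,0],"delta_rot":[0,0,0.244],"grip":255},{"linear":[-6.9,-4.0,0],"delta_rot":[0,0,0.324],"grip":255},{"linear":[-8.4,-5.2,0],"delta_rot":[0,0,0.404],"grip":255},{"linear":[-9.8,-6.6,0],"delta_rot":[0,0,0.484],"grip":255},{"linear":[-11.0,-8.1,0],"delta_rot":[0,0,0.564],"grip":255},{"linear":[-12.2,-9.7,0],"delta_rot":[0,0,0.644],"grip":255},{"linear":[-13.2,-11.3,0],"delta_rot":[0,0,0.724],"grip":255}]}}

```text
time: 40.1
ee_pos: [0.4511, 0.1711, 0.1779]
tcp_rot: [179.9, 0.0, 151.5]
wrist_force: [-2.4, 4.3, 4.3]
opening: 0.0214
grasp_force: 25.3
```

>>> {"op": "play_rows", "data": {"targets": [{"linear":[-0.9,-1.8,0],"delta_rot":[0,0,0.08],"grip":255},{"linear":[-1.7,-3.6,0],"delta_rot":[0,0,0.16],"grip":255},{"linear":[-2.3,-5.5,0],"delta_rot":[0,0,0.24],"grip":255},{"linear":[-2.7,-7.4,0],"delta_rot":[0,0,0.32],"grip":255},{"linear":[-3.0,-9.3,0],"delta_rot":[0,0,0.4],"grip":255},{"linear":[-3.2,-10.5,0],"delta_rot":[0,0,0.45],"grip":255},{"linear":[-3.2,-11.3,0],"delta_rot":[0,0,0.48],"grip":255},{"linear":[-3.2,-11.8,0],"delta_rot":[0,0,0.5],"grip":255},{"linear":[-3.2,-12.0,0],"delta_rot":[0,0,0.515],"grip":255},{"linear":[-3.2,-12.0,0],"delta_rot":[0,0,0.515],"grip":255}]}}

```text
time: 41.1
ee_pos: [0.42, 0.0504, 0.1779]
tcp_rot: [-180.0, 0.1, -179.2]
wrist_force: [-5.4, -0.3, 7.4]
opening: 0.0211
grasp_force: 25.6
```

>>> {"op": "play_rows", "data": {"targets": [{"linear":[0,-0.1,0],"delta_rot":[0,0,0],"grip":255},{"linear":[0,-0.2,0],"delta_rot":[0,0,0],"grip":255},{"linear":[0,-0.2,0],"delta_rot":[0,0,0],"grip":255}]}}

```text
time: 41.4
ee_pos: [0.42, 0.0501, 0.1779]
tcp_rot: [179.8, 0.1, -179.2]
wrist_force: [-5.7, 10.3, 6.0]
opening: 0.0215
grasp_force: 25.8
```

```bash
python3 arc.py '[0]'
```

```text
0.24604361291627033 -179.9505747656558 0.021455602917475322 25.846332013607025
swing 6.285813332610699
0 [ 0.1 -0.1] 6.286
```

Stop met (10 N reaction, no more motion). Next: release, lift, and look at the dial.

>>> {"op": "play_rows", "data": {"targets": [{"linear":[0,0,0],"delta_rot":[0,0,0],"grip":0},{"linear":[0,0,0],"delta_rot":[0,0,0],"grip":0},{"linear":[0,0,0],"delta_rot":[0,0,0],"grip":0},{"linear":[0,0,0],"delta_rot":[0,0,0],"grip":0},{"linear":[0,0,3],"delta_rot":[0,0,0],"grip":0},{"linear":[0,0,7],"delta_rot":[0,0,0],"grip":0},{"linear":[0,0,9],"delta_rot":[0,0,0],"grip":0},{"linear":[0.5,4,9],"delta_rot":[0,0,0],"grip":0},{"linear":[1,9,9],"delta_rot":[0,0,0],"grip":0},{"linear":[1.5,14,9],"delta_rot":[0,0,0],"grip":0}]}}

```text
time: 42.4
ee_pos: [0.4356, 0.1893, 0.2677]
tcp_rot: [-180.0, 0.2, -179.4]
wrist_force: [0.9, -1.0, 0.7]
opening: 0.0854
grasp_force: 0.0
```

>>> {"op": "play_rows", "data": {"targets": [{"linear":[0.5,5,0],"delta_rot":[0,0,0],"grip":0},{"linear":[0.5,10,0],"delta_rot":[0,0,0],"grip":0},{"linear":[0.5,14,0],"delta_rot":[0,0,0],"grip":0},{"linear":[0.5,15,0],"delta_rot":[0,0,0],"grip":0},{"linear":[0.5,15,0],"delta_rot":[0,0,0],"grip":0},{"linear":[0.5,15,0],"delta_rot":[0,0,0],"grip":0},{"linear":[0.5,15,0],"delta_rot":[0,0,0],"grip":0}]}}

```text
time: 43.1
ee_pos: [0.4406, 0.3368, 0.2677]
tcp_rot: [-180.0, 0.1, -179.3]
wrist_force: [-0.5, 0.3, 0.9]
opening: 0.0855
grasp_force: 0.0
```

```bash
cat > dial.py <<'E'
from h import *
np.set_printoptions(precision=4,suppress=True)
import sys
o=bot.get_obs(); print(o['time'],o['ee_pos'],o['tcp_rot'],o['q'])
p=bot.camera('wrist'); save(p,sys.argv[1])
for d in bot.pinpoint(p,'dial_grip'): print(d['conf'],d['pixel'],atz(p,d['pixel'],.092))
c0=(.439,.343)
b,ab=fit(p,c0,.094,.103,.05)     # bar top
bx,a=fit(p,c0,.051,.059,.11)     # box top
# red mark and white line
H=cv2.cvtColor(p['color'],cv2.COLOR_RGB2HSV); C=p['color'].astype(int)
red=((C[...,0]>150)&(C[...,1]<80)&(C[...,2]<80)); white=(C.min(-1)>170)
v,u=np.nonzero(red); R=np.array([atz(p,x,.055)[:2] for x in zip(u,v)]) if len(u) else np.zeros((0,2)); R=R[np.hypot(*(R-c0).T)<.075]*1000
v,u=np.nonzero(white); W=np.array([atz(p,x,.099)[:2] for x in zip(u,v)]); W=W[np.hypot(*(W-c0).T)<.035]*1000
print('red',len(R),R.mean(0),'white',len(W),W.mean(0))
ang=lambda q,c: np.degrees(np.arctan2(*(q-c)[::-1]))
print('angle red about box',ang(R.mean(0),bx),'about bar',ang(R.mean(0),b),'white about bar',ang(W.mean(0),b),'bar axis',ab)
E
python3 dial.py d1.png
```

```text
43.1 [0.4406 0.3368 0.2677] [-179.9679    0.1433 -179.3299] [37.4471  6.5313 15.8519 99.2251 -0.1115 36.7769]
0.88 [333.6, 175.4] [0.436  0.3492 0.092 ]
n 664 rect 437.9 350.1 robust [437.7 350.3] size 52.5 14.2 ang -33.26 z 99.1
n 8958 rect 438.0 349.9 robust [437.4 349.7] size 134.7 134.5 ang 20.58 z 55.3
red 30 [447.363  400.1577] white 31 [426.526  357.3243]
angle red about box 78.8483590646942 about bar 79.07741287864606 white about bar 147.79076379742807 bar axis -33.259578704833984
```

View pics/d1.png

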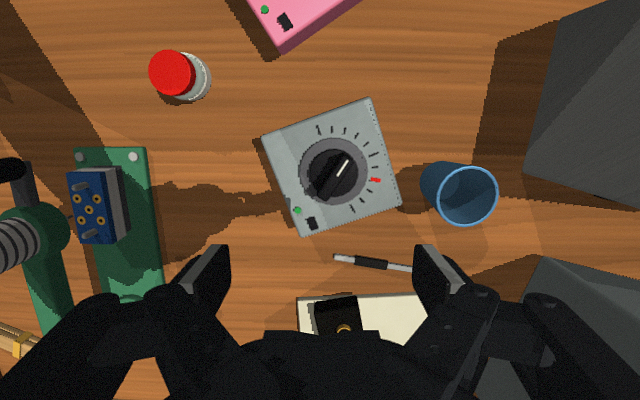

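The view shows the dial at about (335,170) with its pointer toward (345,163) and the red mark at (375,180). The bar axis is at 146.7°, red is at about 79.7°, so I need to turn it 67° clockwise.

>>> {"op": "play_rows", "data": {"targets": [{"linear":[-0.1,0.6,-2],"delta_rot":[0,0,-0.14],"grip":0},{"linear":[-0.27,1.3,-5],"delta_rot":[0,0,-0.28],"grip":0},{"linear":[-0.27,1.3,-8],"delta_rot":[0,0,-0.42],"grip":0},{"linear":[-0.27,1.3,-11],"delta_rot":[0,0,-0.56],"grip":0},{"linear":[-0.27,1.3,-13],"delta_rot":[0,0,-0.593],"grip":0},{"linear":[-0.27,1.3,-16],"delta_rot":[0,0,-0.593],"grip":0},{"linear":[-0.27,1.3,-18.5],"delta_rot":[0,0,-0.593],"grip":0},{"linear":[-0.27,1.3,-19.4],"delta_rot":[0,0,-0.593],"grip":0},{"linear":[-0.27,1.3,-19.4],"delta_rot":[0,0,-0.593],"grip":0},{"linear":[-0.27,1.3,-19.4],"delta_rot":[0,0,-0.593],"grip":0}]}}

```text
time: 44.2
ee_pos: [0.4382, 0.3511, 0.0747]
tcp_rot: [179.9, 0.1, 146.7]
wrist_force: [0.0, 0.4, 0.5]
opening: 0.0852
grasp_force: 0.0
```

>>> {"op": "play_rows", "data": {"targets": [{"linear":[0,0,0],"delta_rot":[0,0,0],"grip":255},{"linear":[0,0,0],"delta_rot":[0,0,0],"grip":255},{"linear":[0,0,0],"delta_rot":[0,0,0],"grip":255},{"linear":[0,0,0],"delta_rot":[0,0,0],"grip":255},{"linear":[0,0,0],"delta_rot":[0,0,0],"grip":255},{"linear":[0,0,0],"delta_rot":[0,0,0],"grip":255}], "force": 30}}

```text
time: 44.8
ee_pos: [0.4377, 0.3511, 0.0735]
tcp_rot: [-180.0, 0.1, 146.8]
wrist_force: [-0.0, 0.2, 1.8]
opening: 0.0134
grasp_force: 33.6
```

Turn clockwise 1.17 rad to yaw of about 79.7°.

>>> {"op": "play_rows", "data": {"targets": [{"linear":[0,0,0],"delta_rot":[0,0,-0.12],"grip":255},{"linear":[0,0,0],"delta_rot":[0,0,-0.25],"grip":255},{"linear":[0,0,0],"delta_rot":[0,0,-0.38],"grip":255},{"linear":[0,0,0],"delta_rot":[0,0,-0.51],"grip":255},{"linear":[0,0,0],"delta_rot":[0,0,-0.64],"grip":255},{"linear":[0,0,0],"delta_rot":[0,0,-0.77],"grip":255},{"linear":[0,0,0],"delta_rot":[0,0,-0.9],"grip":255},{"linear":[0,0,0],"delta_rot":[0,0,-1.03],"grip":255},{"linear":[0,0,0],"delta_rot":[0,0,-1.13],"grip":255},{"linear":[0,0,0],"delta_rot":[0,0,-1.17],"grip":255}]}}

```text
time: 45.8
ee_pos: [0.4387, 0.3516, 0.0736]
tcp_rot: [179.9, 0.0, 79.5]
wrist_force: [4.9, 1.9, -1.4]
opening: 0.013
grasp_force: 33.3
```

>>> {"op": "play_rows", "data": {"targets": [{"linear":[0,0,0],"delta_rot":[0,0,0],"grip":255},{"linear":[0,0,0],"delta_rot":[0,0,0],"grip":255},{"linear":[0,0,0],"delta_rot":[0,0,0],"grip":255}]}}

```text
time: 46.1
ee_pos: [0.4387, 0.3516, 0.0735]
tcp_rot: [179.9, 0.0, 79.7]
wrist_force: [5.1, 3.5, -1.8]
opening: 0.0132
grasp_force: 33.1
```

>>> {"op": "play_rows", "data": {"targets": [{"linear":[0,0,0],"delta_rot":[0,0,0],"grip":0},{"linear":[0,0,0],"delta_rot":[0,0,0],"grip":0},{"linear":[0,0,0],"delta_rot":[0,0,0],"grip":0},{"linear":[0,0,0],"delta_rot":[0,0,0],"grip":0},{"linear":[0,0,4],"delta_rot":[0,0,0],"grip":0},{"linear":[0,0,9],"delta_rot":[0,0,0],"grip":0},{"linear":[0,0,14],"delta_rot":[0,0,0],"grip":0},{"linear":[0,0,19],"delta_rot":[0,0,0],"grip":0},{"linear":[0,0,20],"delta_rot":[0,0,0],"grip":0},{"linear":[0,0,20],"delta_rot":[0,0,0],"grip":0}]}}

```text
time: 47.1
ee_pos: [0.4383, 0.3515, 0.2754]
tcp_rot: [179.9, -0.0, 79.7]
wrist_force: [0.2, 0.6, -0.5]
opening: 0.0852
grasp_force: 0.0
```

```bash
python3 dial.py d2.png
```

```text
47.1 [0.4383 0.3515 0.2754] [179.8942  -0.0458  79.7421] [ 38.759    7.8155  18.1423 100.2228  -0.0498 139.0169]
0.67 [319.0, 178.6] [0.4359 0.3508 0.092 ]
0.66 [141.7, 251.3] [0.2136 0.3022 0.092 ]
n 617 rect 438.6 349.9 robust [438.9 350. ] size 51.6 13.8 ang 80.21 z 99.1
n 8528 rect 438.0 349.6 robust [438.3 350.4] size 134.6 134.5 ang 20.39 z 55.4
red 32 [447.2112 400.3002] white 32 [440.9505 363.8755]
angle red about box 79.82248546724738 about bar 80.65839696449213 white about bar 81.7422589043721 bar axis 80.20970916748047
```

View pics/d2.png

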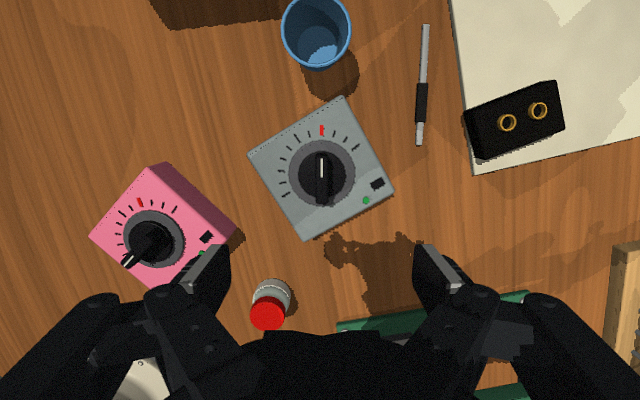

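The pointer (322,165) lines up with the red mark at (322,130). Last, a check of the pack and arm from the top and side.

```bash
python3 - <<'E'
from h import *
np.set_printoptions(precision=4,suppress=True)
p=bot.camera('top'); s=bot.camera('side')
C=cloud(p,np.ones((400,640),bool)); q=C[(C[:,2]>.205)&(C[:,2]<.222)&(C[:,0]<.44)&(C[:,0]>.38)&(abs(C[:,1]-.05)<.05)]; print(len(q),(q.min(0)+q.max(0))/2)
fit(p,(.486,.05),.055,.072,.06)
for d in bot.trace(p,'blank1'): m=np.asarray(d['pixels']); print(round(d['conf'],2),np.median(cloud(p,m),0),p['color'][m].mean(0))
cv2.imwrite('pics/fin.png',np.vstack([cv2.resize(p['color'][60:330,130:530],(800,540))])[...,::-1])
E
```

```text
52 [0.423  0.0503 0.214 ]
n 95 rect 489.3 51.2 robust [489.3  51.2] size 90.1 42.2 ang 1.53 z 61.3
0.7 [ 0.5309 -0.5278  0.0089] [237.8066 154.6415 178.6981]
0.67 [0.4414 0.3479 0.0707] [60.3429 59.8204 58.902 ]
0.65 [ 0.5781 -0.2687  0.0089] [ 79.0349 174.2791  87.4953]
0.53 [0.3327 0.1659 0.0605] [207.9084  82.7802  73.7985]
```

View pics/fin.png

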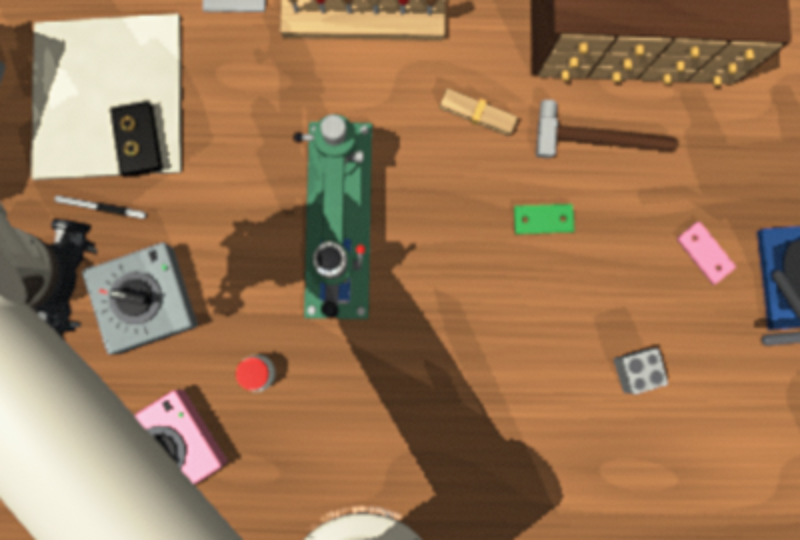

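The final view shows the drill arm over the jig with the guide beneath it, the dial at red, the other things in place, and no silver blanks left on the bench.

```bash
python3 -c "
from workcell import bot
print(bot.job_done())"
```

```text
the job is handed in; nothing more can be done
None
```

The job is handed in: both silver blanks and the blue guide are home on the studs, the drill arm is back against its stop, the dial pointer is at the red mark, and the other things on the bench were left alone.

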